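# Refit the drive cogs of a print dryer on their keyed hub

### The job

Lift the rusty worn cog off the splined hub and lay it in the low blue scrap tray, then slide every new blue nylon cog on the bench fully home onto the hub, one on another, each turned so that its yellow-marked master slot finds the hub's yellow master spline. Only when all of them are home, push the red ejector tab all the way so that the orange lock collar comes out of its magazine, and slide the collar onto the hub on top of the cogs, turned and fully home the same way. Leave everything else on the bench where it is.

Things in the scene. Friction and masses are not known exactly. Their poses are not given: they have to be found in the camera images.
- hub: fixed upright splined hub; origin at the centre of its underside on the bench, z up, x to the yellow master spline. Grey foot 90 mm across, 6 mm high; dark pedestal 42 mm across up to 16 mm height, where the first part seats. Each part is 12 mm thick and stacks on the one below: part centres lie 22, 34, 46 and 58 mm above the bench
- nose (a point): tip of the hub on its axis, 74 mm above the bench; axes as the hub's. Steel shaft 24 mm in diameter, tapered to 14 mm over the top 8 mm. Below the taper, from 16 to 66 mm height, run three splines 5 mm wide (2.6 mm in the top 4 mm): yellow master at +x to 21 mm radius, others at +-120 deg to 16 mm. Play about 1 mm. A wrongly turned part rests on the spline tops; a right one slides down freely
- worn: the worn cog, rusty brown steel, otherwise the same size, bore, origin and axes as the new cogs (62 mm across, 12 mm thick, 120 g); starts fully home on the hub
- cog1: new blue nylon cog, 62 mm across its 12 tooth tips (one at +x, then every 30 deg: grip across opposite tips), 12 mm thick, 50 g, flat on the bench. Origin at its very centre, z square to the faces, x to the master slot. 27 mm bore with a deep master slot at +x (22.5 mm radius, yellow dot on the face) and shallow slots at +-120 deg (17.5 mm). Absent in some starts (2 or 3 cogs are there)
- cog2: new blue nylon cog, 62 mm across its 12 tooth tips (one at +x, then every 30 deg: grip across opposite tips), 12 mm thick, 50 g, flat on the bench. Origin at its very centre, z square to the faces, x to the master slot. 27 mm bore with a deep master slot at +x (22.5 mm radius, yellow dot on the face) and shallow slots at +-120 deg (17.5 mm). Absent in some starts (2 or 3 cogs are there)
- cog3: new blue nylon cog, 62 mm across its 12 tooth tips (one at +x, then every 30 deg: grip across opposite tips), 12 mm thick, 50 g, flat on the bench. Origin at its very centre, z square to the faces, x to the master slot. 27 mm bore with a deep master slot at +x (22.5 mm radius, yellow dot on the face) and shallow slots at +-120 deg (17.5 mm). Absent in some starts (2 or 3 cogs are there)
- tray: low blue scrap tray, fixed, 200 mm along its x, 160 mm along its y, 45 mm high, 4 mm walls; origin at the centre of its underside, z up
- magazine: fixed grey ejector magazine; origin under the collar's bay on the bench, z up, x to the open ledge where the collar comes out. Floor of bay and ledge 18 mm above the bench. Bay: x -36 to 32 mm, 82 mm wide, clear slotted roof up to 38 mm height. Ledge: on to x 106 mm, only 36 mm wide (fingers can pass down beside the collar), 6 mm lip at its end
- ejector (a joint): travel of the red ejector slide in m, 0 at rest to 0.066 at its stop, along the magazine's +x; a spring pushes back with about 2.5 N at rest and 6.5 N at the stop, and returns the slide when let go
- tab (a point): middle of the rear (-x) face of the red upright ejector tab, the face to push; the tab is 34 mm wide, 10 mm thick, stands from 40 to 78 mm above the bench, moves with the slide; this point is 58 mm above the bench
- ledge (a point): point on top of the ledge, 18 mm above the bench, where the collar's middle comes to lie when ejected (within about 8 mm)
- collar: orange round lock collar, 56 mm in diameter, 12 mm thick, 90 g, smooth outside, same bore with one deep master slot (at its +x, yellow dot) and two shallow slots as the cogs; origin at its very centre, z square to the faces. Starts in the magazine's bay under the roof
- ink: green ink jar 60 mm in diameter, 75 mm high, origin under its centre. Bystander: leave it alone
- ink2: red ink jar 72 mm in diameter, 85 mm high, origin under its centre. Bystander: leave it alone
- squeegee: squeegee 170 mm long along its y, 50 mm deep, 28 mm high, origin at its underside. Bystander: leave it alone
- carton: white carton 80 x 140 x 50 mm, origin under its centre. Bystander: leave it alone
- tape: tan tape roll 90 mm across, 30 mm high, origin under its centre. Bystander: leave it alone
- spatula: ink spatula lying flat, about 250 mm long along its x, origin under its middle. Bystander: leave it alone
- cup: white cup 76 mm across, 85 mm high, origin under its centre. Bystander: leave it alone
Not all that is in view belongs to the job. Leave any green or pink look-alike of the cog1 alone.

How it is judged (in metres and radians):
On the way, in this order (a step that is already met when the one before it is completed fails the run):
1. the worn cog lies in the blue scrap tray, let go (x of worn in the frame of tray between -0.1 and 0.1 m and y of worn in the frame of tray between -0.08 and 0.08 m and z of worn in the frame of tray between 0 and 0.035 m and contact force between worn and the fingers below 0.3 N and linear speed of worn below 0.02 m/s), for 0.2 s.
2. every new cog is fully home on the hub, let go (horizontal distance between each of cog1, cog2, cog3 and hub below 0.003 m and angle between the z axis of each of cog1, cog2, cog3 and the z axis of hub, either way round below 0.06 rad and angle between the x axis of each of cog1, cog2, cog3 and the x axis of hub, either way round below 0.14 rad and (z of cog1 in the frame of hub between 0.019 and 0.025 m or z of cog1 in the frame of hub between 0.031 and 0.037 m or z of cog1 in the frame of hub between 0.043 and 0.049 m) and contact force between each of cog1, cog2, cog3 and the fingers below 0.3 N and linear speed of each of cog1, cog2, cog3 below 0.02 m/s and (z of cog2 in the frame of hub between 0.019 and 0.025 m or z of cog2 in the frame of hub between 0.031 and 0.037 m or z of cog2 in the frame of hub between 0.043 and 0.049 m) and (z of cog3 in the frame of hub between 0.019 and 0.025 m or z of cog3 in the frame of hub between 0.031 and 0.037 m or z of cog3 in the frame of hub between 0.043 and 0.049 m)), for 0.2 s.
3. the ejector slide is pushed all the way (past 58 of 66 mm) (value of joint ejector above 0.058 m).
At the end, for the whole second after the job is handed in: the worn cog lies in the scrap tray; every new cog is on the hub, within 3 mm of its axis, level, master slot on master spline, at 12 mm stack heights within 3 mm; the collar likewise on top of them; the ejector slide is back at rest; all at rest and let go (all of step 1 and all of step 2 and horizontal distance between collar and hub below 0.003 m and angle between the z axis of collar and the z axis of hub, either way round below 0.06 rad and angle between the x axis of collar and the x axis of hub, either way round below 0.14 rad and (z of collar in the frame of hub between 0.043 and 0.049 m or z of collar in the frame of hub between 0.055 and 0.061 m) and contact force between collar and the fingers below 0.3 N and linear speed of collar below 0.02 m/s and value of joint ejector below 0.01 m); the robot touches nothing.
It fails at once if a bystander (ink jars, squeegee, carton, tape, spatula, cup) is moved more than 40 mm or tipped over (distance of any of ink, ink2, squeegee, carton, tape, spatula, cup from where it was at the start of the episode above 0.04 m or angle between any of ink, ink2, squeegee, carton, tape, spatula, cup's own z axis and vertical above 0.6 rad).
Of cog1, cog2, cog3 only 2 to 3 are there at a start; the rules pass over those that are not, and their reading is None.
At some moment in a run one of cog1, cog2, cog3 may be knocked a few centimetres aside while the robot is not near it.
Once in a run the grip may slacken for a moment while it holds something.
It also fails if it takes over 210 s, if anything falls off the work surface, if the arm or the gripper's body presses on something with over 40 N, if the wrist force passes 120 N, or if a joint passes its speed limit or range.

### The arm

A 6-joint arm with a two-finger parallel gripper is mounted at the origin on the work surface. World frame = base frame: x ahead of the robot, y to its left, z up, the work surface at z = 0. Lengths are in mm, angles in rad, forces in N, time in s.
With the tool pointing down it reaches from about 350 to 975 mm from the base axis. Payload 7.1 kg.
Tool frame: the origin (TCP) lies between the finger pads; the fingertips stand 8 mm ahead of it and the grasp point (between the pads) lies 11 mm behind it (ctrl.tips_ahead is the distance from the TCP to the fingertips, in mm); y points along the fingers, z is the direction in which the jaws open and shut, and the axes are right-handed (so a half turn about y gives the same grasp; the last joint's range is limited). The gripper opens to 88 mm and grips with 3 to 60 N. Pads are 20 mm wide; open, the fingers measure 115 mm over their backs; the gripper's body (75 mm by 178 mm) begins 61 mm behind the grasp point.
Start: joints at [1.22, 0.423, 1.63, -0, 1.089, -0.019], TCP at [203.559, 590.905, 230.675] pointing down, gripper open.
Joint ranges: [-3, 3], [-0.9, 2.11], [0.09, 2.58], [-1.31, 4.45], [0.11, 2.69], [-2.54, 2.54]. Speed limits (rad/s): [2.39, 2.39, 3.01, 3.14, 3.14, 3.14].

### API

Orientations are given as a rotation vector (axis times angle).
In Python, from workcell import ctrl gives the robot as it stands.
- The arm moves only by the shell command python3 -m creep 'ROWS'. ROWS is JSON, a list of rows, each an object of numbers: "tx", "ty", "tz": the shift along the world's x, y, z in mm; "rx", "ry", "rz": the turn, a rotation vector about the world's x, y, z in rad; "fingers": the closure in counts, from 0 (fully open) to 255 (shut). A call has 1 to 10 rows; each row is the pose to reach, as a shift and turn from the pose commanded when the call began; what a row does not reach only later rows make up. A row lasts 1/8 s, in which the tool goes at most 62.5 mm and 10.7 degrees, less where a joint would pass 70% of its speed; a pose out of reach is approached as far as the arm can. A call with a gripper value outside its range is refused whole. The fingers move at their own pace and stop on an object; the grip force is fixed at half the most. Time passes only in rows, so rows that repeat a pose let the fingers close. It gives the time, the measured TCP pose, the force and the opening at its end, in the units of the state.
- ctrl.get_obs(): the state, without advancing time (a new reading comes with each control period).
- ctrl.get_image(name): name is "side" or "top"; returns a dict with "pixels" (480x640x3 uint8, blue, green, red), "intrinsics" (3x3 intrinsics, pixels), "rvec" (rotation vector, rad) and "tvec" (3), from world to camera coordinates, as OpenCV has them. Camera axes: x right, y down, z forward; pixel columns grow to the right and rows downward; lengths in mm; the calibration is good to about 2 mm. A picture is of the moment at which its call begins. There is no depth.
- ctrl.close_job(): hands the job in, once; it reports no verdict.
The state is a dict: "t": time; "qpos": joint angles; "qvel": joint speeds; "joint_torque": joint torques, N m; "ee_pos": TCP position; "orientation": TCP orientation; "ft_force": force on the tool from outside, world axes, zero at the start; "moment": the same for the moment, N m; "width": finger opening in mm.
Only numpy, scipy, OpenCV 4.12 (cv2) and the standard library are available. Lean on these libraries where they do the work, as an engineer would, in place of code of your own. Each camera call takes 0.05 s, during which the arm holds its last target.

## Working session

There is one attempt and no reset: what is moved stays moved. The work goes in short steps, Python scripts to look and compute and a shell command to move; the robot and the scene stay as the last step left them, time stands still between calls to the robot, and variables do not carry over. Pictures are saved under pics/ and viewed, and the job is handed in when it is done.

```bash
ls; mkdir -p pics; python3 - <<'E'
from workcell import ctrl
import cv2
print(ctrl.get_obs())
for n in("top","side"):
    d=ctrl.get_image(n); cv2.imwrite(f"pics/{n}0.png",d["pixels"]); print(n,d["intrinsics"],d["rvec"],d["tvec"])
E
```

```text
pics
{'t': 0.0, 'qpos': array([ 1.22000590e+00,  4.23861502e-01,  1.63071153e+00, -3.46171923e-05,
        1.08855090e+00, -1.89905278e-02]), 'qvel': array([-0.00070444,  0.00055346,  0.00132621, -0.00020274, -0.00051069,
       -0.00211247]), 'joint_torque': array([ 1.33476264e-03, -5.44630408e+01, -2.73664784e+01,  6.43362058e-02,
        2.29084870e-02, -1.43903580e-04]), 'ee_pos': array([203.38156156, 590.40430593, 229.88031392]), 'orientation': array([-1.55658324,  0.26061848, -0.26022205]), 'ft_force': array([ 0.10725244, -0.05035528,  0.06518356]), 'moment': array([ 0.00220791, -0.05256377, -0.00768876]), 'width': 87.81548270991}
top [[535.5442542    0.         318.76159399]
 [  0.         535.5442542  237.24261535]
 [  0.           0.           1.        ]] [ 2.17170773 -2.18332993  0.07905489] [ -45.27500212  575.8614682  1150.50239663]
side [[537.07866154   0.         313.31587646]
 [  0.         537.07866154 233.41864425]
 [  0.           0.           1.        ]] [ 2.10495597 -0.17467506  0.06567755] [-577.80486144   89.01309757 1361.75199035]
```

View pics/top0.png

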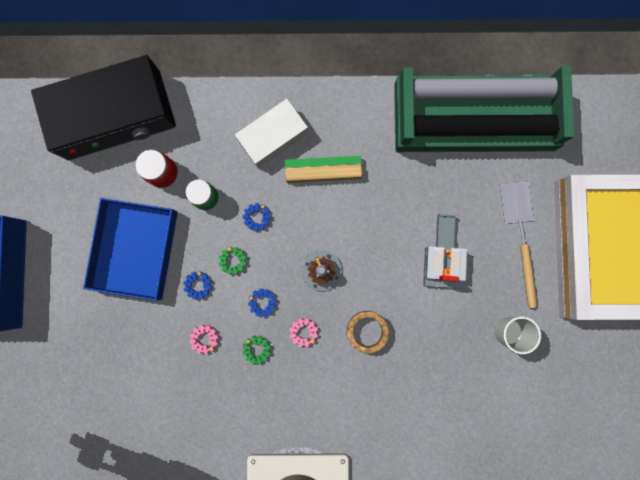

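View pics/side0.png

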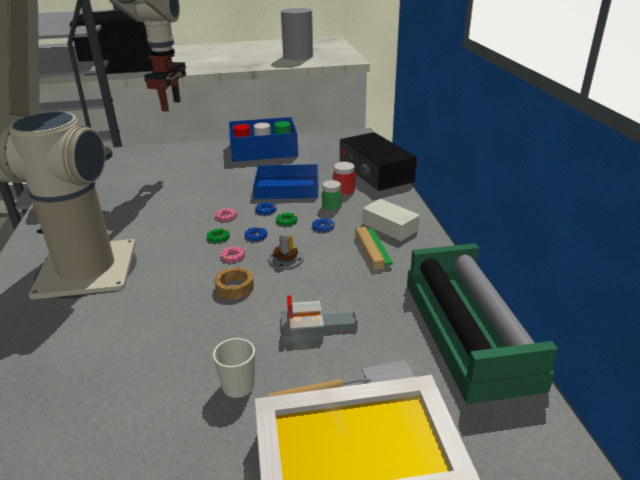

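```bash
cat > h.py <<'E'
from workcell import ctrl
import cv2, numpy as np
def cam(n):
    d=ctrl.get_image(n); K=np.array(d["intrinsics"]);rv=np.array(d["rvec"]);tv=np.array(d["tvec"])
    return d["pixels"].copy(),K,rv,tv
def proj(P,c):
    return cv2.projectPoints(np.atleast_2d(np.float64(P)),c[2],c[3],c[1],None)[0].reshape(-1,2)
def back(uv,z,c):
    uv=np.atleast_2d(np.float64(uv));R=cv2.Rodrigues(c[2])[0]
    r=np.c_[(uv-c[1][:2,2])/c[1][0,0],np.ones(len(uv))]@R
    C=-R.T@c[3].ravel(); return C+r*((z-C[2])/r[:,2])[:,None]
def crop(im,u0,v0,w,h,s,name):
    o=cv2.resize(im[v0:v0+h,u0:u0+w],None,fx=s,fy=s,interpolation=cv2.INTER_CUBIC); cv2.imwrite("pics/"+name,o)
E
python3 - <<'E'
from h import *
c=cam("top");s=cam("side")
for x in (c,s):
    R=cv2.Rodrigues(x[2])[0];print("C",-R.T@x[3]); print(proj([[0,0,0],[203,590,230],[203,590,420],[500,0,0]],x))
crop(c[0],180,190,200,150,4,"t1.png")
crop(c[0],400,200,100,100,6,"t2.png")
crop(s[0],180,170,180,130,4,"s1.png")
crop(s[0],270,280,100,70,8,"s2.png")
E
```

```text
C [ 482.43131614  -56.20543871 1192.23445466]
[[ 297.6866555   505.29881533]
 [ -44.17209133  441.2363446 ]
 [-136.55333029  481.87647259]
 [ 297.25275093  272.09054511]]
C [  419.39269102 -1198.91639441   763.45237087]
[[ 85.42807911 268.52565026]
 [169.9419337  103.8833    ]
 [160.09075185  43.94768504]
 [281.66591138 248.50452548]]
```

View pics/t1.png

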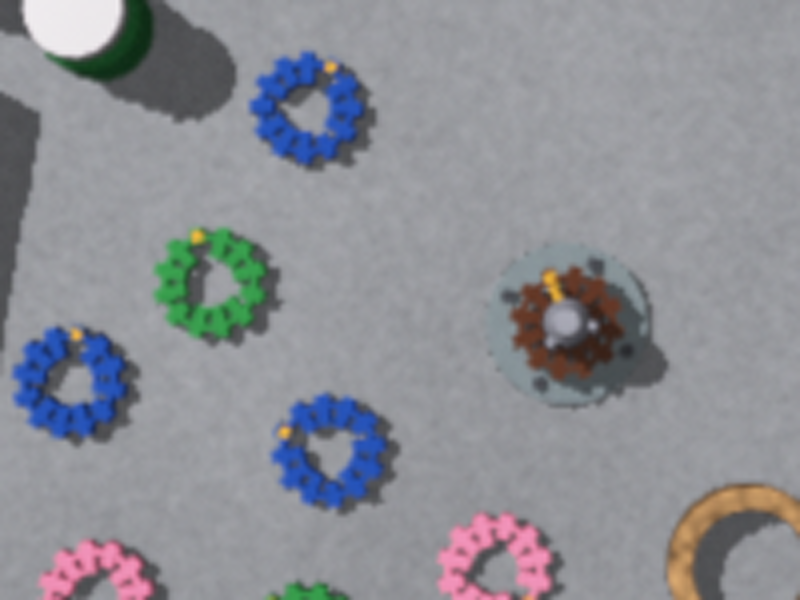

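View pics/t2.png

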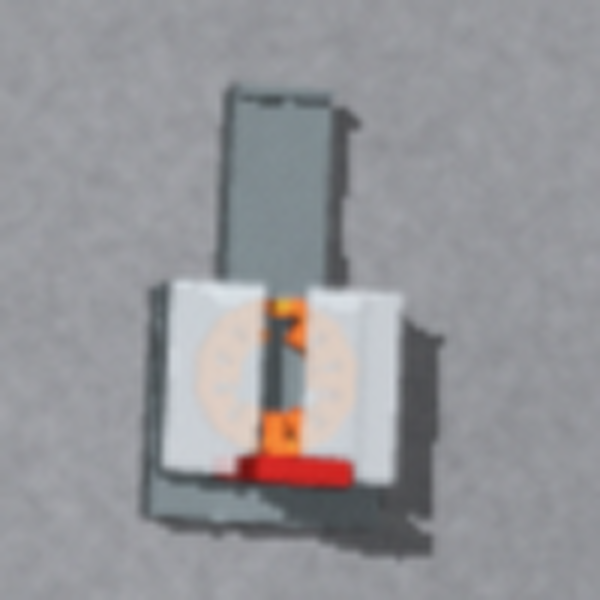

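View pics/s1.png

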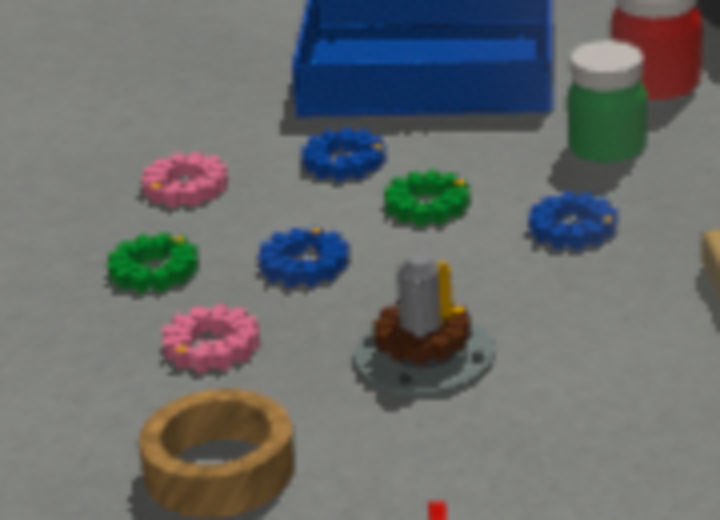

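View pics/s2.png

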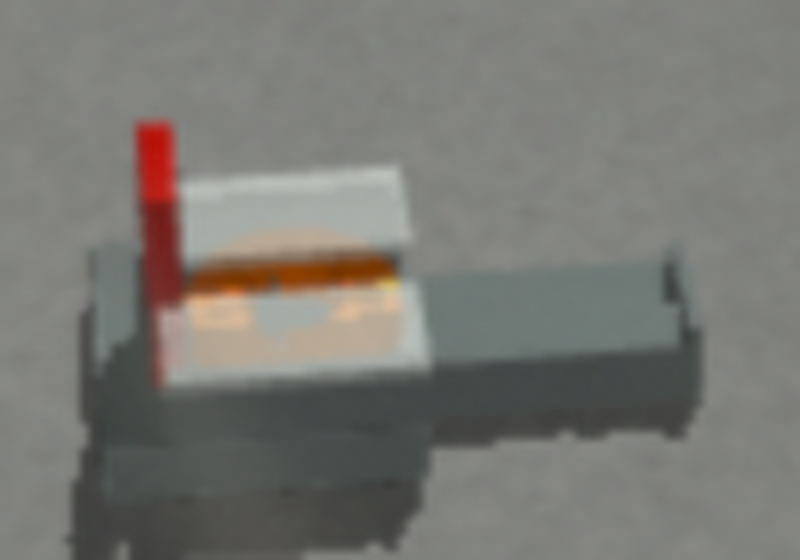

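```bash
cat >> h.py <<'E'
def blobs(m,amin,amax):
    n,l,st,ce=cv2.connectedComponentsWithStats(m.astype(np.uint8),connectivity=8)
    return [(i,st[i],ce[i],l==i) for i in range(1,n) if amin<=st[i][4]<=amax]
def hsv(im): return cv2.cvtColor(im,cv2.COLOR_BGR2HSV).astype(int)
def cogs(c,lo=(105,100,40),hi=(125,256,256),z=6,zt=12,amin=150,amax=900):
    im=c[0];H=hsv(im)
    bl=(H>=lo).all(2)&(H<hi).all(2)
    yl=(H[:,:,0]>14)&(H[:,:,0]<32)&(H[:,:,1]>110)&(H[:,:,2]>140)
    out=[]
    for i,st,ce,m in blobs(bl,amin,amax):
        # add yellow within
        d=np.hypot(*(np.indices(bl.shape)[::-1]-ce[:,None,None]))
        y=yl&(d<18)
        if y.sum()<2: continue
        mm=m|y
        v,u=np.nonzero(mm); ce=np.array([u.mean(),v.mean()])
        P=back(ce,z,c)[0]
        v,u=np.nonzero(y); w=np.clip(H[v,u,1]-80,1,None).astype(float)
        D=back([(u*w).sum()/w.sum(),(v*w).sum()/w.sum()],zt,c)[0]
        a=np.arctan2(D[1]-P[1],D[0]-P[0])
        # teeth phase: pixel-weighted angular 12th harmonic in outer ring
        v,u=np.nonzero((d<22)); Q=back(np.c_[u,v],zt-2,c); X=Q[:,0]-P[0];Y=Q[:,1]-P[1];r=np.hypot(X,Y);t=np.arctan2(Y,X)
        k=(r>25)&(r<33); 
        ph=np.angle((mm[v,u][k]*np.exp(12j*t[k])).sum()-(np.exp(12j*t[k])).sum()*mm[v,u][k].mean())/12
        at=ph+np.round((a-ph)/(np.pi/6))*np.pi/6
        out.append((P[:2].round(1),round(float(np.hypot(*(D-P)[:2])),1),round(float(a),3),round(float(at),3),ce.round(1),int(mm.sum())))
    return out
E
python3 - <<'E'
from h import *
c=cam("top");s=cam("side")
for o in cogs(c): print("blue",o)
for o in cogs(s,amin=60,amax=500): print("side",o[0],o[4],o[5])
print("worn",[o for o in cogs(c,(0,60,20),(14,256,200),22,28,amin=100)])
H=hsv(c[0])
# crops of hub
crop(c[0],300,250,44,44,14,"hubt.png"); crop(s[0],260,225,52,45,14,"hubs.png")
E
```

```text
blue (array([623. ,  90.9]), 26.7, -0.55, -0.563, array([256.3, 217. ]), 425)
blue (array([471.5, 221.4]), 27.2, -0.163, -0.175, array([197. , 285.5]), 449)
blue (array([433.4,  76.4]), 27.4, 1.143, 1.16, array([262.5, 302.5]), 434)
side [435.4  79.1] [255.3 233.8] 250
worn [(array([502.6, -53.5]), 22.5, 0.346, 0.356, array([321.3, 270.6]), 381)]
```

View pics/hubt.png

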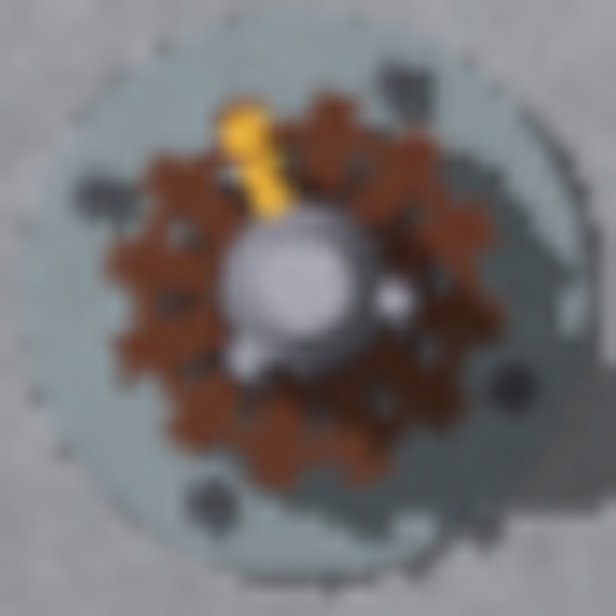

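View pics/hubs.png

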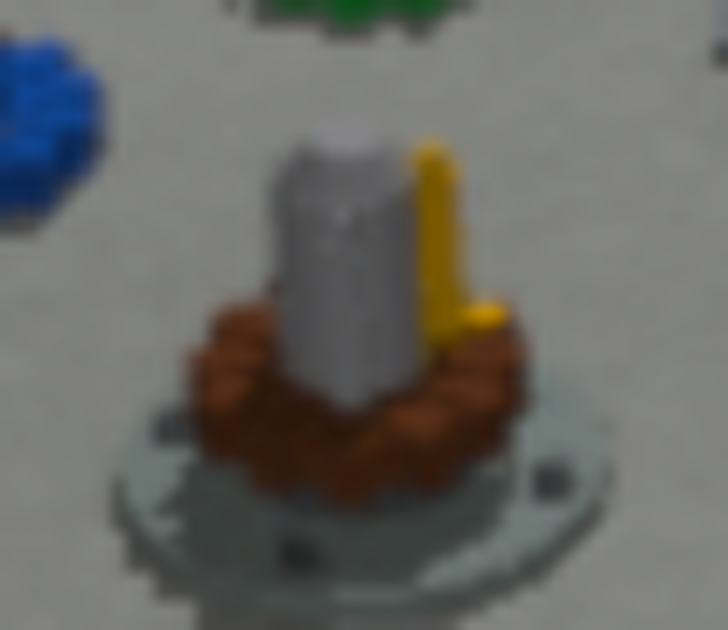

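```bash
python3 - <<'E'
from h import *
c=cam("top");s=cam("side")
f=lambda x,y:(300+(x+.5)/14-.5,250+(y+.5)/14-.5)
print("tip",back(f(302,285),74,c)); print("bolts",back(f(310,294),6,c)); print("foot",back(f(312,297),6,c))
g=lambda x,y:(260+(x+.5)/14-.5,225+(y+.5)/14-.5)
print("side tip",back(g(348,140),74,s))
b=(np.array(g(172,430))+g(552,480))/2; print("side bolts front/back?",back(b,6,s))
for p in((105,197),(410,88),(513,388),(213,503)): print(back(f(*p),6,c))
for p in((172,430),(552,480),(298,553)): print("side",back(g(*p),6,s))
# yellow spline
H=hsv(c[0]); yl=(H[:,:,0]>14)&(H[:,:,0]<32)&(H[:,:,1]>110)&(H[:,:,2]>140); v,u=np.nonzero(yl[250:290,300:340]); print(np.c_[u+300,v+250].tolist())
E
```

```text
tip [[503.2249455  -53.23665993  74.        ]]
bolts [[503.06388078 -54.31189224   6.        ]]
foot [[502.58931459 -54.62514178   6.        ]]
side tip [[505.45106604 -53.04788182  74.        ]]
side bolts front/back? [[504.64665843 -51.64386847   6.        ]]
[[518.54233927 -21.98122954   6.        ]]
[[535.52537051 -70.31615261   6.        ]]
[[488.09663173 -86.25198636   6.        ]]
[[470.26402583 -38.84489016   6.        ]]
side [[471.10477679 -36.79454379   6.        ]]
side [[537.77098933 -66.30833928   6.        ]]
side [[489.92551168 -81.17189326   6.        ]]
[[316, 258], [317, 258], [318, 258], [316, 259], [317, 259], [318, 259], [316, 260], [317, 260], [318, 260], [317, 261], [318, 261], [319, 261], [317, 262], [318, 262], [319, 262], [318, 263], [319, 263], [318, 264], [319, 264], [320, 264]]
```

```bash
cat >> h.py <<'E'
def st():
    o=ctrl.get_obs();R=cv2.Rodrigues(np.array(o["orientation"]))[0]
    print("t",round(o["t"],2),"tcp",o["ee_pos"].round(2),"jaw",round(float(np.arctan2(R[1,2],R[0,2])),4),"ydir",R[:,1].round(4),"F",o["ft_force"].round(2),"M",o["moment"].round(2),"w",round(o["width"],2),"q",o["qpos"].round(2))
    return o,R
E
python3 - <<'E'
from h import *
c=cam("top")
st()
# tray: blue big
H=hsv(c[0]); m=(H[:,:,0]>100)&(H[:,:,0]<130)&(H[:,:,1]>100)&(H[:,:,2]>30)
for i,s_,ce,mm in blobs(m,2000,20000): 
    print(s_,ce,back(ce,10,c)); r=cv2.minAreaRect(np.argwhere(mm)[:,::-1].astype(np.float32)); print(r)
for k in range(6): print(k,0.347+k*.5236-np.pi)
# tab & magazine
E
```

```text
t 0.45 tcp [203.55 590.86 230.62] jaw 1.239 ydir [-0.e+00 -2.e-04 -1.e+00] F [-0.14  1.08  0.5 ] M [ 0.   -0.01  0.02] w 87.74 q [ 1.22  0.42  1.63 -0.    1.09 -0.02]
[    0     0   640    23 13504] [307.9288359   10.09323164] [[1099.11270286  -26.06977943   10.        ]]
((319.5, 11.0), (22.0, 639.0), 90.0)
[  83  198   95  103 7401] [130.11025537 249.33954871] [[552.08286272 369.96183726  10.        ]]
((129.99496459960938, 249.02853393554688), (80.0571060180664, 94.36543273925781), 10.007979393005371)
[   0  216   27  115 2722] [ 11.62601029 271.70683321] [[503.95978857 631.60978739  10.        ]]
((13.0, 273.0), (114.0, 26.0), 90.0)
0 -2.794592653589793
1 -2.270992653589793
2 -1.7473926535897932
3 -1.2237926535897934
4 -0.7001926535897933
5 -0.17659265358979326
```

```bash
python3 -m creep '[{"tx":300,"ty":-644,"tz":-60,"rz":0.155,"fingers":0},{"tx":300,"ty":-644,"tz":-60,"rz":0.155,"fingers":0},{"tx":300,"ty":-644,"tz":-60,"rz":0.155,"fingers":0},{"tx":300,"ty":-644,"tz":-60,"rz":0.155,"fingers":0},{"tx":300,"ty":-644,"tz":-60,"rz":0.155,"fingers":0},{"tx":300,"ty":-644,"tz":-60,"rz":0.155,"fingers":0},{"tx":300,"ty":-644,"tz":-60,"rz":0.155,"fingers":0},{"tx":300,"ty":-644,"tz":-60,"rz":0.155,"fingers":0},{"tx":300,"ty":-644,"tz":-60,"rz":0.155,"fingers":0},{"tx":300,"ty":-644,"tz":-60,"rz":0.155,"fingers":0}]'
```

```text
schema error: expected keys tx, ty, tz, rx, ry, rz, fingers
```

```bash
python3 -m creep '[{"tx":300,"ty":-644,"tz":-60,"rx":0,"ry":0,"rz":0.155,"fingers":0},{"tx":300,"ty":-644,"tz":-60,"rx":0,"ry":0,"rz":0.155,"fingers":0},{"tx":300,"ty":-644,"tz":-60,"rx":0,"ry":0,"rz":0.155,"fingers":0},{"tx":300,"ty":-644,"tz":-60,"rx":0,"ry":0,"rz":0.155,"fingers":0},{"tx":300,"ty":-644,"tz":-60,"rx":0,"ry":0,"rz":0.155,"fingers":0},{"tx":300,"ty":-644,"tz":-60,"rx":0,"ry":0,"rz":0.155,"fingers":0},{"tx":300,"ty":-644,"tz":-60,"rx":0,"ry":0,"rz":0.155,"fingers":0},{"tx":300,"ty":-644,"tz":-60,"rx":0,"ry":0,"rz":0.155,"fingers":0},{"tx":300,"ty":-644,"tz":-60,"rx":0,"ry":0,"rz":0.155,"fingers":0},{"tx":300,"ty":-644,"tz":-60,"rx":0,"ry":0,"rz":0.155,"fingers":0}]'
```

```text
t: 1.7
ee_pos: [467.4, 24.4, 178.3]
orientation: [-1.566, 0.138, -0.14]
ft_force: [1.2, 0.4, -0.2]
width: 88.0
```

```bash
python3 -c "
from h import *
st()"
```

```text
t 1.7 tcp [467.44  24.36 178.29] jaw 1.3938 ydir [ 1.1e-03  1.0e-04 -1.0e+00] F [ 1.15  0.41 -0.21] M [ 0.03 -0.02  0.02] w 87.95 q [ 0.03  0.27  2.01  0.    0.86 -1.37]
```

```bash
python3 -m creep '[{"tx":36,"ty":-77,"tz":-50,"rx":0,"ry":0,"rz":0,"fingers":0},{"tx":36,"ty":-77,"tz":-50,"rx":0,"ry":0,"rz":0,"fingers":0},{"tx":36,"ty":-77,"tz":-50,"rx":0,"ry":0,"rz":0,"fingers":0},{"tx":36,"ty":-77,"tz":-50,"rx":0,"ry":0,"rz":0,"fingers":0}]'; python3 -c "
from h import *
st()
s=cam('side');t=cam('top'); crop(s[0],200,100,180,200,3,'s3.png'); crop(t[0],240,200,160,140,4,'t3.png')"
```

```text
t: 2.2
ee_pos: [502.2, -50.1, 128.4]
orientation: [-1.566, 0.139, -0.139]
ft_force: [-0.2, 0.0, 0.3]
width: 88.0
t 2.2 tcp [502.19 -50.06 128.36] jaw 1.3938 ydir [-4.e-04  2.e-04 -1.e+00] F [-0.16  0.    0.32] M [ 0.02  0.01 -0.  ] w 87.97 q [-0.12  0.4   1.96  0.    0.78 -1.52]
```

View pics/s3.png

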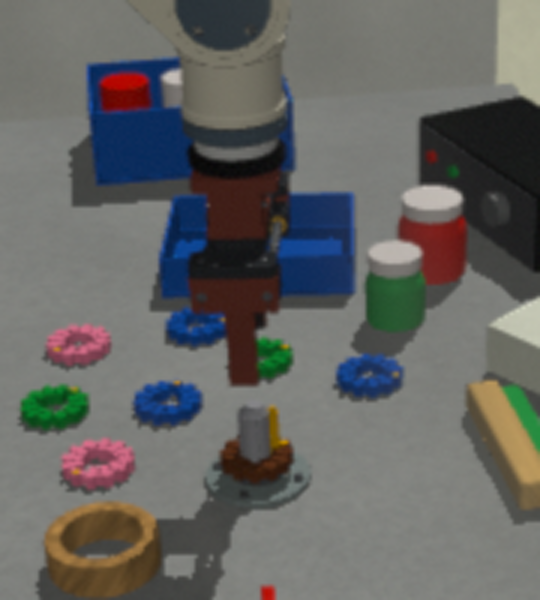

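View pics/t3.png

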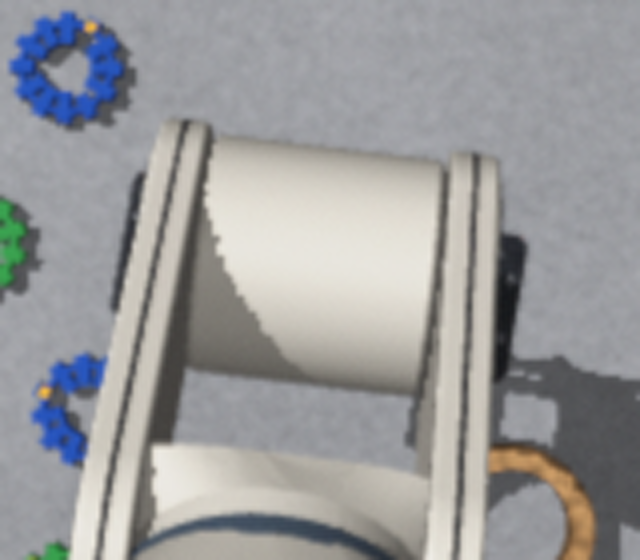

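```bash
python3 -m creep '[{"tx":0,"ty":0,"tz":-40,"rx":0,"ry":0,"rz":0,"fingers":0},{"tx":0,"ty":0,"tz":-40,"rx":0,"ry":0,"rz":0,"fingers":0},{"tx":0,"ty":0,"tz":-40,"rx":0,"ry":0,"rz":0,"fingers":0}]'; python3 -c "
from h import *
st()"
```

```text
t: 2.68
ee_pos: [502.9, -50.1, 89.1]
orientation: [-1.566, 0.137, -0.139]
ft_force: [-0.3, -0.1, -0.4]
width: 87.7
t 2.67 tcp [502.88 -50.06  89.14] jaw 1.3951 ydir [ 7.e-04 -1.e-04 -1.e+00] F [-0.34 -0.1  -0.36] M [-0.   -0.07  0.06] w 87.73 q [-0.12  0.47  1.98 -0.    0.69 -1.52]
```

```bash
python3 -m creep '[{"tx":1,"ty":-3,"tz":-32,"rx":0,"ry":0,"rz":0,"fingers":0},{"tx":1,"ty":-3,"tz":-63,"rx":0,"ry":0,"rz":0,"fingers":0},{"tx":1,"ty":-3,"tz":-63,"rx":0,"ry":0,"rz":0,"fingers":0},{"tx":1,"ty":-3,"tz":-63,"rx":0,"ry":0,"rz":0,"fingers":0}]'; python3 -c "
from h import *
st()
s=cam('side');crop(s[0],230,170,120,120,6,'s4.png')"
```

```text
t: 3.18
ee_pos: [504.5, -53.6, 26.5]
orientation: [-1.566, 0.137, -0.14]
ft_force: [0.2, -0.2, 0.9]
width: 87.8
t 3.17 tcp [504.52 -53.64  26.55] jaw 1.3942 ydir [ 1.8e-03 -2.0e-04 -1.0e+00] F [ 0.16 -0.16  0.86] M [ 0.01  0.01 -0.03] w 87.79 q [-0.13  0.59  1.99 -0.    0.56 -1.52]
```

View pics/s4.png

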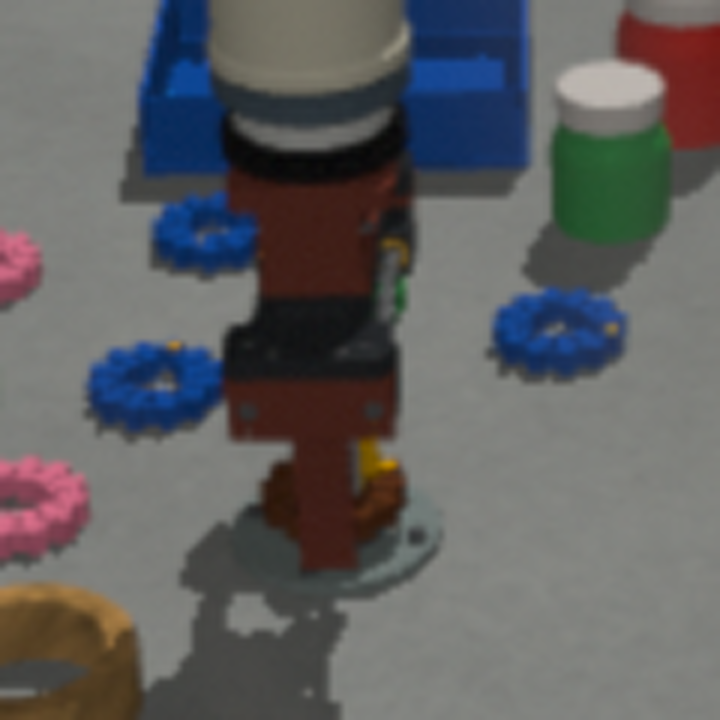

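Jaws straddle the worn cog on the hub. Close, watching the side force.

```bash
python3 -m creep '[{"tx":0,"ty":0,"tz":0,"rx":0,"ry":0,"rz":0,"fingers":255},{"tx":0,"ty":0,"tz":0,"rx":0,"ry":0,"rz":0,"fingers":255},{"tx":0,"ty":0,"tz":0,"rx":0,"ry":0,"rz":0,"fingers":255},{"tx":0,"ty":0,"tz":0,"rx":0,"ry":0,"rz":0,"fingers":255},{"tx":0,"ty":0,"tz":0,"rx":0,"ry":0,"rz":0,"fingers":255},{"tx":0,"ty":0,"tz":0,"rx":0,"ry":0,"rz":0,"fingers":255}]'; python3 -c "
from h import *
st()"
```

```text
t: 3.98
ee_pos: [503.8, -53.6, 25.4]
orientation: [-1.566, 0.139, -0.139]
ft_force: [-1.6, 0.5, 5.6]
width: 61.4
t 3.98 tcp [503.77 -53.64  25.42] jaw 1.3939 ydir [ 4.e-04 -0.e+00 -1.e+00] F [-1.63  0.5   5.62] M [ 0.16  0.13 -0.02] w 61.38 q [-0.13  0.59  1.99  0.    0.56 -1.52]
```

```bash
python3 -m creep '[{"tx":0,"ty":0.6,"tz":0,"rx":0,"ry":0,"rz":0,"fingers":255},{"tx":0,"ty":0.6,"tz":0,"rx":0,"ry":0,"rz":0,"fingers":255}]';python3 -m creep '[{"tx":0,"ty":0.6,"tz":0,"rx":0,"ry":0,"rz":0,"fingers":255},{"tx":0,"ty":0.6,"tz":0,"rx":0,"ry":0,"rz":0,"fingers":255}]'; python3 -m creep '[{"tx":0,"ty":-1.8,"tz":0,"rx":0,"ry":0,"rz":0,"fingers":255},{"tx":0,"ty":-1.8,"tz":0,"rx":0,"ry":0,"rz":0,"fingers":255}]'; python3 -m creep '[{"tx":0,"ty":-0.6,"tz":0,"rx":0,"ry":0,"rz":0,"fingers":255},{"tx":0,"ty":-0.6,"tz":0,"rx":0,"ry":0,"rz":0,"fingers":255}]'; python3 -c "
from h import *
st()"
```

```text
t: 4.22
ee_pos: [503.8, -53.4, 25.4]
orientation: [-1.567, 0.138, -0.139]
ft_force: [-1.8, -2.7, 6.5]
width: 61.1
t: 4.47
ee_pos: [503.9, -52.9, 25.4]
orientation: [-1.567, 0.138, -0.139]
ft_force: [-1.4, -3.4, 5.5]
width: 61.7
t: 4.72
ee_pos: [503.9, -54.1, 25.4]
orientation: [-1.566, 0.139, -0.14]
ft_force: [-1.0, 2.4, 5.0]
width: 61.0
t: 4.97
ee_pos: [503.9, -54.3, 25.4]
orientation: [-1.566, 0.139, -0.139]
ft_force: [0.3, 5.3, 5.4]
width: 61.5
t 4.97 tcp [503.88 -54.33  25.42] jaw 1.3937 ydir [ 6.e-04  6.e-04 -1.e+00] F [0.34 5.28 5.37] M [ 0.81  0.02 -0.02] w 61.47 q [-0.13  0.59  1.99  0.    0.56 -1.53]
```

```bash
python3 -m creep '[{"tx":0,"ty":0.6,"tz":0,"rx":0,"ry":0,"rz":0,"fingers":255},{"tx":0,"ty":0.6,"tz":15,"rx":0,"ry":0,"rz":0,"fingers":255},{"tx":0,"ty":0.6,"tz":30,"rx":0,"ry":0,"rz":0,"fingers":255},{"tx":0,"ty":0.6,"tz":45,"rx":0,"ry":0,"rz":0,"fingers":255},{"tx":0,"ty":0.6,"tz":60,"rx":0,"ry":0,"rz":0,"fingers":255},{"tx":0,"ty":0.6,"tz":80,"rx":0,"ry":0,"rz":0,"fingers":255},{"tx":0,"ty":0.6,"tz":120,"rx":0,"ry":0,"rz":0,"fingers":255},{"tx":0,"ty":0.6,"tz":120,"rx":0,"ry":0,"rz":0,"fingers":255}]'; python3 -c "
from h import *
st()
s=cam('side');crop(s[0],230,130,120,150,5,'s5.png')"
```

```text
t: 5.98
ee_pos: [505.4, -54.6, 148.2]
orientation: [-1.567, 0.134, -0.143]
ft_force: [-0.2, 0.4, -2.0]
width: 61.4
t 5.97 tcp [505.42 -54.58 148.24] jaw 1.394 ydir [ 5.8e-03 -9.0e-04 -1.0e+00] F [-0.23  0.37 -1.99] M [ 0.07  0.01 -0.  ] w 61.43 q [-0.13  0.37  1.95 -0.    0.81 -1.52]
```

View pics/s5.png

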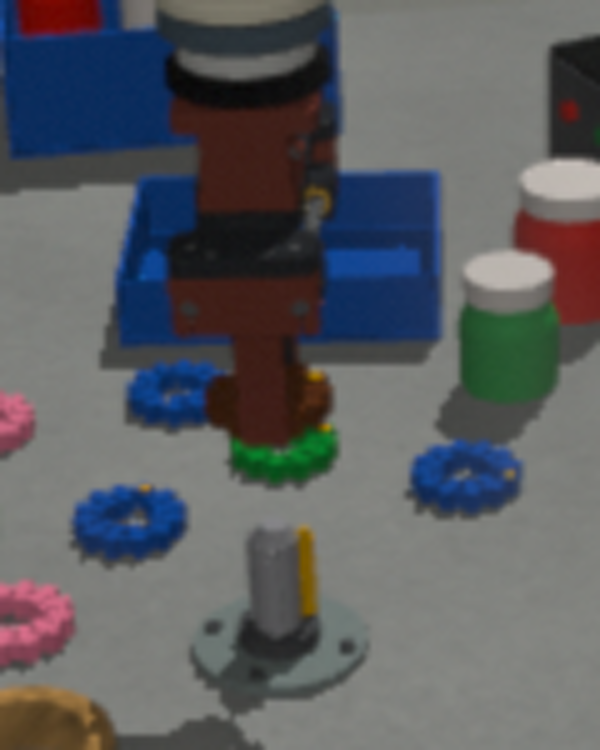

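```bash
python3 -m creep '[{"tx":45,"ty":416,"tz":0,"rx":0,"ry":0,"rz":0,"fingers":255},{"tx":45,"ty":416,"tz":0,"rx":0,"ry":0,"rz":0,"fingers":255},{"tx":45,"ty":416,"tz":0,"rx":0,"ry":0,"rz":0,"fingers":255},{"tx":45,"ty":416,"tz":0,"rx":0,"ry":0,"rz":0,"fingers":255},{"tx":45,"ty":416,"tz":0,"rx":0,"ry":0,"rz":0,"fingers":255},{"tx":45,"ty":416,"tz":0,"rx":0,"ry":0,"rz":0,"fingers":255},{"tx":45,"ty":416,"tz":0,"rx":0,"ry":0,"rz":0,"fingers":255},{"tx":45,"ty":416,"tz":0,"rx":0,"ry":0,"rz":0,"fingers":255},{"tx":45,"ty":416,"tz":0,"rx":0,"ry":0,"rz":0,"fingers":255},{"tx":45,"ty":416,"tz":0,"rx":0,"ry":0,"rz":0,"fingers":255}]'; python3 -c "
from h import *
st()"
```

```text
t: 7.28
ee_pos: [548.2, 360.2, 144.5]
orientation: [-1.567, 0.141, -0.139]
ft_force: [-0.2, -0.7, -1.6]
width: 61.4
t 7.28 tcp [548.18 360.18 144.46] jaw 1.3927 ydir [-0.0013 -0.0011 -1.    ] F [-0.23 -0.66 -1.6 ] M [ 0.02 -0.01  0.03] w 61.43 q [ 0.56  0.57  1.61 -0.    0.96 -0.83]
```

```bash
python3 -m creep '[{"tx":0,"ty":0,"tz":-60,"rx":0,"ry":0,"rz":0,"fingers":255},{"tx":0,"ty":0,"tz":-105,"rx":0,"ry":0,"rz":0,"fingers":255},{"tx":0,"ty":0,"tz":-124,"rx":0,"ry":0,"rz":0,"fingers":255},{"tx":0,"ty":0,"tz":-124,"rx":0,"ry":0,"rz":0,"fingers":255}]'; python3 -c "
from h import *
st()
s=cam('side');crop(s[0],230,100,120,120,5,'s6.png')"
```

```text
t: 7.78
ee_pos: [548.2, 360.8, 20.3]
orientation: [-1.568, 0.141, -0.138]
ft_force: [0.9, 0.1, -0.7]
width: 61.1
t 7.78 tcp [548.23 360.77  20.32] jaw 1.3931 ydir [-0.0018 -0.0012 -1.    ] F [ 0.89  0.15 -0.68] M [-0.02 -0.05  0.02] w 61.08 q [ 0.56  0.74  1.64 -0.    0.76 -0.83]
```

View pics/s6.png

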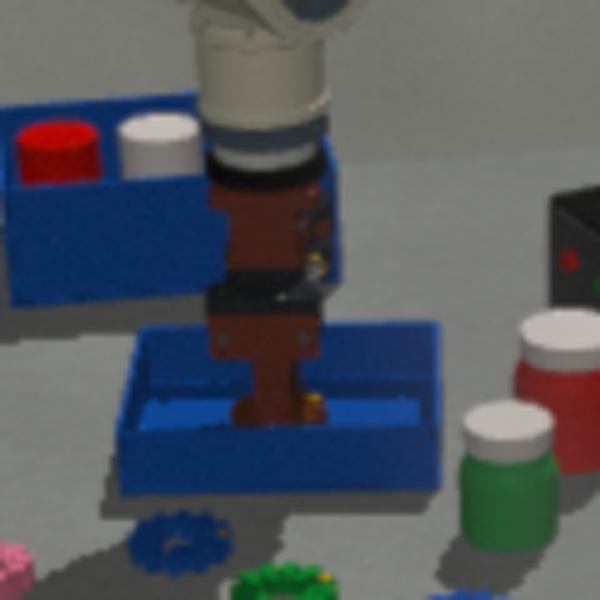

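Open and lift.

```bash
python3 -m creep '[{"tx":0,"ty":0,"tz":0,"rx":0,"ry":0,"rz":0,"fingers":0},{"tx":0,"ty":0,"tz":0,"rx":0,"ry":0,"rz":0,"fingers":0},{"tx":0,"ty":0,"tz":0,"rx":0,"ry":0,"rz":0,"fingers":0},{"tx":0,"ty":0,"tz":0,"rx":0,"ry":0,"rz":0,"fingers":0},{"tx":0,"ty":0,"tz":60,"rx":0,"ry":0,"rz":0,"fingers":0},{"tx":0,"ty":0,"tz":120,"rx":0,"ry":0,"rz":0,"fingers":0},{"tx":0,"ty":0,"tz":120,"rx":0,"ry":0,"rz":0,"fingers":0}]'; python3 -c "
from h import *
st()
s=cam('side');crop(s[0],200,100,180,140,4,'s7.png')
t=cam('top')
for o in cogs(t): print(o)
crop(t[0],60,180,220,160,3,'t7.png')"
```

```text
t: 8.7
ee_pos: [551.5, 363.7, 146.7]
orientation: [-1.56, 0.133, -0.145]
ft_force: [-0.1, -0.1, 0.4]
width: 87.4
t 8.7 tcp [551.49 363.7  146.66] jaw 1.3941 ydir [ 0.0083  0.0052 -1.    ] F [-0.05 -0.14  0.43] M [ 0.03 -0.01  0.01] w 87.43 q [ 0.57  0.57  1.61 -0.    0.96 -0.83]
(array([622.9,  91. ]), 26.8, -0.553, -0.561, array([256.2, 217. ]), 423)
```

View pics/s7.png

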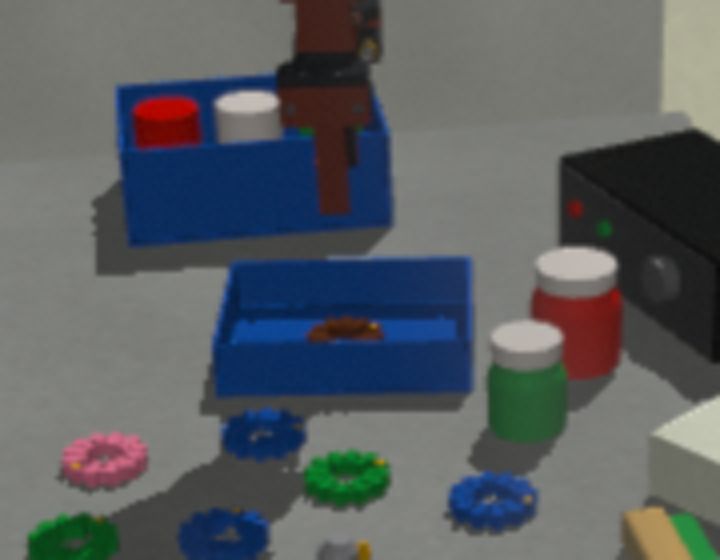

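View pics/t7.png

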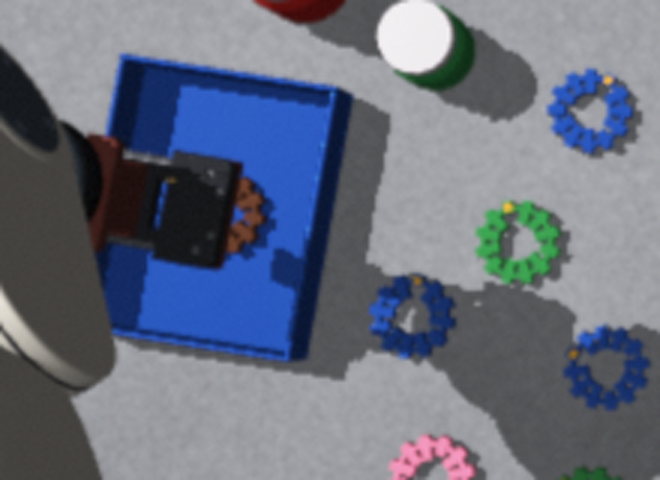

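```bash
python3 -m creep '[{"tx":71,"ty":-272,"tz":-20,"rx":0,"ry":0,"rz":0.667,"fingers":0},{"tx":71,"ty":-272,"tz":-20,"rx":0,"ry":0,"rz":0.667,"fingers":0},{"tx":71,"ty":-272,"tz":-20,"rx":0,"ry":0,"rz":0.667,"fingers":0},{"tx":71,"ty":-272,"tz":-20,"rx":0,"ry":0,"rz":0.667,"fingers":0},{"tx":71,"ty":-272,"tz":-20,"rx":0,"ry":0,"rz":0.667,"fingers":0},{"tx":71,"ty":-272,"tz":-20,"rx":0,"ry":0,"rz":0.667,"fingers":0},{"tx":71,"ty":-272,"tz":-20,"rx":0,"ry":0,"rz":0.667,"fingers":0},{"tx":71,"ty":-272,"tz":-20,"rx":0,"ry":0,"rz":0.667,"fingers":0},{"tx":71,"ty":-272,"tz":-20,"rx":0,"ry":0,"rz":0.667,"fingers":0}]'; python3 -c "
from h import *
st()"
```

```text
t: 9.93
ee_pos: [619.2, 91.0, 121.0]
orientation: [-1.536, -0.385, 0.386]
ft_force: [0.2, -0.5, 0.2]
width: 87.8
t 9.93 tcp [619.22  91.   120.98] jaw 2.0627 ydir [-2.e-04  0.e+00 -1.e+00] F [ 0.25 -0.48  0.17] M [0.05 0.   0.01] w 87.82 q [ 0.13  0.56  1.7   0.    0.89 -1.94]
```

```bash
python3 -m creep '[{"tx":3.5,"ty":0,"tz":-50,"rx":0,"ry":0,"rz":0,"fingers":0},{"tx":3.5,"ty":0,"tz":-80,"rx":0,"ry":0,"rz":0,"fingers":0},{"tx":3.5,"ty":0,"tz":-80,"rx":0,"ry":0,"rz":0,"fingers":0},{"tx":3.5,"ty":0,"tz":-80,"rx":0,"ry":0,"rz":0,"fingers":0}]'; python3 -c "
from h import *
st()"
```

```text
t: 10.42
ee_pos: [623.7, 90.3, 42.2]
orientation: [-1.536, -0.386, 0.384]
ft_force: [1.0, -0.1, 0.2]
width: 87.9
t 10.43 tcp [623.73  90.28  42.15] jaw 2.0616 ydir [ 1.3e-03  2.0e-04 -1.0e+00] F [ 0.98 -0.09  0.19] M [0.05 0.01 0.04] w 87.94 q [ 0.12  0.68  1.71  0.    0.75 -1.94]
```

```bash
python3 -m creep '[{"tx":-0.5,"ty":0.7,"tz":-20,"rx":0,"ry":0,"rz":0,"fingers":0},{"tx":-0.5,"ty":0.7,"tz":-32,"rx":0,"ry":0,"rz":0,"fingers":0},{"tx":-0.5,"ty":0.7,"tz":-32,"rx":0,"ry":0,"rz":0,"fingers":0},{"tx":-0.5,"ty":0.7,"tz":-32,"rx":0,"ry":0,"rz":0,"fingers":255},{"tx":-0.5,"ty":0.7,"tz":-32,"rx":0,"ry":0,"rz":0,"fingers":255},{"tx":-0.5,"ty":0.7,"tz":-32,"rx":0,"ry":0,"rz":0,"fingers":255},{"tx":-0.5,"ty":0.7,"tz":-32,"rx":0,"ry":0,"rz":0,"fingers":255},{"tx":-0.5,"ty":0.7,"tz":-32,"rx":0,"ry":0,"rz":0,"fingers":255}]'; python3 -c "
from h import *
st()
s=cam('side');crop(s[0],260,150,120,120,5,'s8.png')"
```

```text
t: 11.42
ee_pos: [622.5, 90.5, 9.0]
orientation: [-1.536, -0.384, 0.384]
ft_force: [-1.1, -0.2, -1.6]
width: 61.6
t 11.43 tcp [622.49  90.45   9.04] jaw 2.061 ydir [-1.e-04 -0.e+00 -1.e+00] F [-1.1  -0.23 -1.6 ] M [ 0.07 -0.01 -0.  ] w 61.58 q [ 0.13  0.73  1.71 -0.    0.7  -1.94]
```

View pics/s8.png

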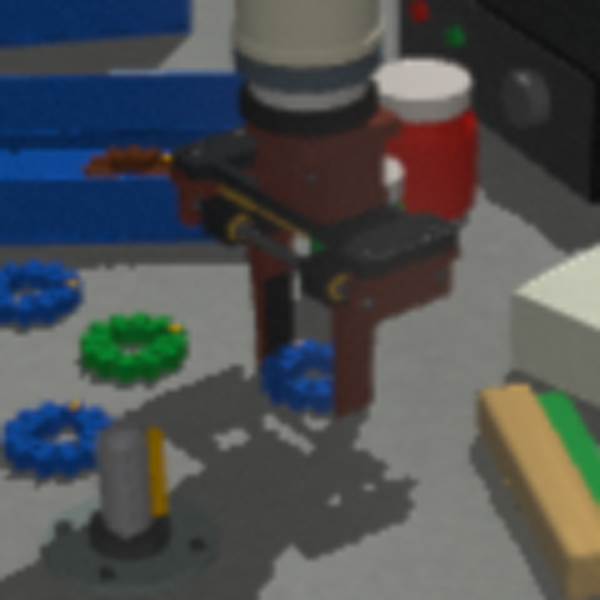

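```bash
python3 -m creep '[{"tx":0,"ty":0,"tz":0,"rx":0,"ry":0,"rz":0,"fingers":0},{"tx":0,"ty":0,"tz":0,"rx":0,"ry":0,"rz":0,"fingers":0},{"tx":0,"ty":0,"tz":0,"rx":0,"ry":0,"rz":0,"fingers":0},{"tx":0,"ty":0,"tz":0,"rx":0,"ry":0,"rz":-0.18,"fingers":0},{"tx":0,"ty":0,"tz":0,"rx":0,"ry":0,"rz":-0.36,"fingers":0},{"tx":0,"ty":0,"tz":0,"rx":0,"ry":0,"rz":-0.54,"fingers":0},{"tx":0,"ty":0,"tz":0,"rx":0,"ry":0,"rz":-0.72,"fingers":0},{"tx":0,"ty":0,"tz":0,"rx":0,"ry":0,"rz":-0.9,"fingers":0}]'; python3 -m creep '[{"tx":0,"ty":0,"tz":0,"rx":0,"ry":0,"rz":-0.18,"fingers":0},{"tx":0,"ty":0,"tz":0,"rx":0,"ry":0,"rz":-0.36,"fingers":0},{"tx":0,"ty":0,"tz":0,"rx":0,"ry":0,"rz":-0.54,"fingers":0},{"tx":0,"ty":0,"tz":0,"rx":0,"ry":0,"rz":-0.671,"fingers":0},{"tx":0,"ty":0,"tz":0,"rx":0,"ry":0,"rz":-0.671,"fingers":0}]'; python3 -c "
from h import *
st()"
```

```text
t: 12.48
ee_pos: [622.5, 90.5, 9.1]
orientation: [-1.546, 0.326, -0.326]
ft_force: [-0.7, -0.2, -0.0]
width: 88.1
t: 13.1
ee_pos: [622.5, 90.5, 9.1]
orientation: [-1.402, 0.84, -0.84]
ft_force: [-0.7, -0.2, -0.2]
width: 88.1
t 13.1 tcp [622.54  90.5    9.08] jaw 0.4913 ydir [-0. -0. -1.] F [-0.74 -0.16 -0.19] M [-0.04  0.02 -0.01] w 88.09 q [ 0.13  0.73  1.71  0.    0.7  -0.37]
```

```bash
python3 -m creep '[{"tx":0,"ty":0,"tz":0,"rx":0,"ry":0,"rz":0,"fingers":255},{"tx":0,"ty":0,"tz":0,"rx":0,"ry":0,"rz":0,"fingers":255},{"tx":0,"ty":0,"tz":0,"rx":0,"ry":0,"rz":0,"fingers":255},{"tx":0,"ty":0,"tz":0,"rx":0,"ry":0,"rz":0,"fingers":255},{"tx":0,"ty":0,"tz":0,"rx":0,"ry":0,"rz":0,"fingers":255},{"tx":0,"ty":0,"tz":50,"rx":0,"ry":0,"rz":0,"fingers":255},{"tx":0,"ty":0,"tz":100,"rx":0,"ry":0,"rz":0,"fingers":255},{"tx":0,"ty":0,"tz":120,"rx":0,"ry":0,"rz":0,"fingers":255},{"tx":0,"ty":0,"tz":120,"rx":0,"ry":0,"rz":0,"fingers":255}]'; python3 -c "
from h import *
st()"
```

```text
t: 14.22
ee_pos: [623.2, 90.6, 130.1]
orientation: [-1.4, 0.839, -0.842]
ft_force: [0.4, 0.3, -1.1]
width: 61.6
t 14.22 tcp [623.2   90.56 130.12] jaw 0.4901 ydir [ 2.4e-03  3.0e-04 -1.0e+00] F [ 0.38  0.32 -1.11] M [-0.06 -0.03 -0.04] w 61.57 q [ 0.13  0.55  1.68  0.    0.9  -0.36]
```

```bash
python3 -m creep '[{"tx":-119.5,"ty":-144.3,"tz":0,"rx":0,"ry":0,"rz":0.904,"fingers":255},{"tx":-119.5,"ty":-144.3,"tz":0,"rx":0,"ry":0,"rz":0.904,"fingers":255},{"tx":-119.5,"ty":-144.3,"tz":0,"rx":0,"ry":0,"rz":0.904,"fingers":255},{"tx":-119.5,"ty":-144.3,"tz":0,"rx":0,"ry":0,"rz":0.904,"fingers":255},{"tx":-119.5,"ty":-144.3,"tz":0,"rx":0,"ry":0,"rz":0.904,"fingers":255},{"tx":-119.5,"ty":-144.3,"tz":0,"rx":0,"ry":0,"rz":0.904,"fingers":255},{"tx":-119.5,"ty":-144.3,"tz":0,"rx":0,"ry":0,"rz":0.904,"fingers":255},{"tx":-119.5,"ty":-144.3,"tz":-15,"rx":0,"ry":0,"rz":0.904,"fingers":255},{"tx":-119.5,"ty":-144.3,"tz":-15,"rx":0,"ry":0,"rz":0.904,"fingers":255}]'; python3 -c "
from h import *
st()
s=cam('side');crop(s[0],240,170,100,100,6,'s9.png')"
```

```text
t: 15.35
ee_pos: [501.9, -53.5, 112.5]
orientation: [-1.566, 0.142, -0.137]
ft_force: [-0.0, -0.3, -1.3]
width: 61.2
t 15.35 tcp [501.9  -53.52 112.48] jaw 1.3934 ydir [-3.e-03  4.e-04 -1.e+00] F [-0.01 -0.28 -1.3 ] M [-0.01  0.03  0.02] w 61.19 q [-0.13  0.43  1.97 -0.    0.74 -1.52]
```

View pics/s9.png

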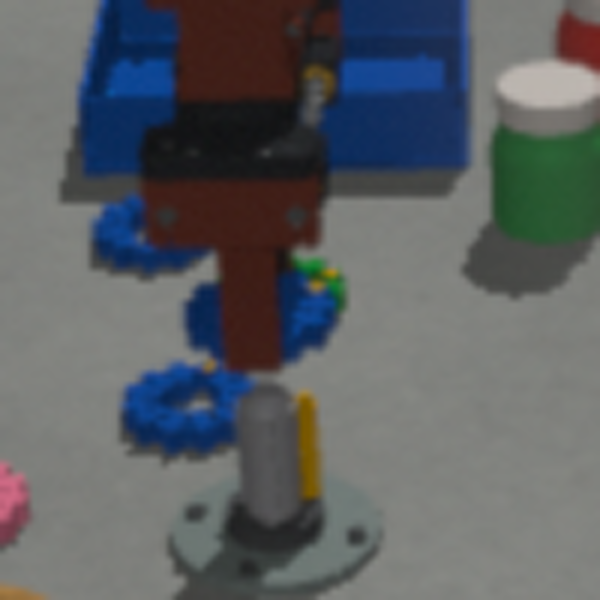

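```bash
python3 -m creep '[{"tx":0,"ty":0,"tz":0,"rx":0,"ry":0,"rz":0,"fingers":255},{"tx":0,"ty":0,"tz":0,"rx":0,"ry":0,"rz":0,"fingers":255}]'; cat >> h.py <<'E'
def ext(c,mask,u0,u1,v0,v1):
    m=mask[v0:v1,u0:u1]; v,u=np.nonzero(m); return u.min()+u0,u.max()+u0,v.min()+v0,v.max()+v0
E
python3 -c "
from h import *
o,R=st()
s=cam('side');crop(s[0],260,205,50,60,12,'s10.png');H=hsv(s[0])
p=o['ee_pos']+[0,0,-3.1]
a=np.arange(12)*np.pi/6+.347
for dz in(-6,6):
  q=proj(np.c_[p[0]+31*np.cos(a),p[1]+31*np.sin(a),np.full(12,p[2]+dz)],s); print(q[:,0].min(),q[:,0].max(),q[:,1].min(),q[:,1].max())
print(proj([[503.5,-53.7,74],[503.5,-53.7,66],[503.5,-53.7,16]],s), proj([p],s))
bl=(H>=(105,100,40)).all(2)&(H<(125,256,256)).all(2)
for v in range(214,234): print(v,np.nonzero(bl[v,260:310])[0]+260)
"
```

```text
t: 15.65
ee_pos: [503.2, -53.8, 114.3]
orientation: [-1.566, 0.139, -0.139]
ft_force: [-0.2, -0.1, -0.3]
width: 61.8
t 15.65 tcp [503.22 -53.84 114.28] jaw 1.3939 ydir [ 4.e-04 -1.e-04 -1.e+00] F [-0.2  -0.14 -0.26] M [ 0.01 -0.01 -0.01] w 61.83 q [-0.13  0.43  1.97 -0.    0.75 -1.52]
270.31009692639867 295.4524386193003 217.7608550597285 230.3711469833304
269.99141179301796 295.251449046785 213.57149389231517 226.06953342488998
[[283.64128765 234.74580662]
 [283.80878894 237.48671503]
 [284.83281142 254.24331419]] [[282.74178721 221.82175337]]
214 [260 261 262 263 264 265 266 267 268 269 270]
215 [264 287 288 289 290]
216 [287 288 289 290 291]
217 [273 274 275 276 287 288 289 290]
218 [273 274 275 276 287 288 289 290 291 292 293 294]
219 [272 273 274 275 276 287 288 289 290 291 292 293 294 295]
220 [271 272 273 274 275 276 287 288 289 290 291 292 293 294 295]
221 [271 272 273 274 275 276 287 288 289 290 291 292 293 294 295]
222 [271 272 273 274 275 276 287 288 289 290 291 292 293 294 295]
223 [271 272 273 274 275 276 287 288 289 290 291 292 293 294 295]
224 [272 273 274 275 276 287 288 289 290 291 292 293 294 295]
225 [272 273 274 275 276 277 287 288 289 290 291 292 293 294]
226 [272 273 274 275 276 277 287 288 289 290 291 292 293]
227 [275 276 277 288 289 290]
228 [276 277 288 289]
229 [276]
230 [269 270]
231 [268 269 270 271 272 273 276 279]
232 [264 265 266 267 268 269 270 271 272 273 274 275 276 277 278 279 280]
233 [263 264 265 266 267 268 269 270 271 272 273 274 275 276 277 278 279 280
 281]
```

View pics/s10.png

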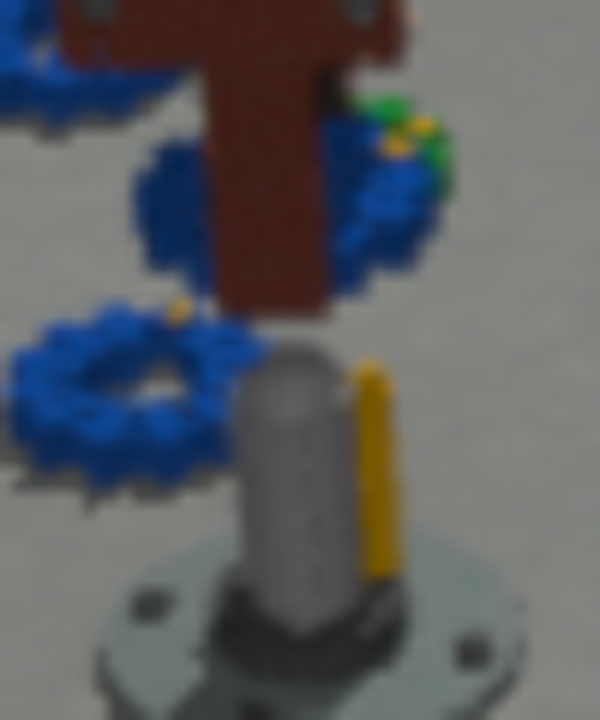

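```bash
python3 -m creep '[{"tx":0.3,"ty":0,"tz":-20,"rx":0,"ry":0,"rz":0,"fingers":255},{"tx":0.3,"ty":0,"tz":-30,"rx":0,"ry":0,"rz":0,"fingers":255},{"tx":0.3,"ty":0,"tz":-36,"rx":0,"ry":0,"rz":0,"fingers":255},{"tx":0.3,"ty":0,"tz":-36,"rx":0,"ry":0,"rz":0,"fingers":255}]'; python3 -m creep '[{"tx":0,"ty":0,"tz":-2,"rx":0,"ry":0,"rz":0,"fingers":255},{"tx":0,"ty":0,"tz":-4,"rx":0,"ry":0,"rz":0,"fingers":255},{"tx":0,"ty":0,"tz":-4,"rx":0,"ry":0,"rz":0,"fingers":255}]';python3 -c "
from h import *
o,R=st()"
```

```text
t: 16.2
ee_pos: [503.2, -53.8, 77.9]
orientation: [-1.566, 0.139, -0.138]
ft_force: [-0.4, -0.8, -0.1]
width: 61.9
t: 16.58
ee_pos: [503.3, -53.8, 74.1]
orientation: [-1.566, 0.139, -0.139]
ft_force: [-0.6, 0.3, 0.1]
width: 61.2
t 16.57 tcp [503.35 -53.81  74.12] jaw 1.3941 ydir [ 0. -0. -1.] F [-0.63  0.33  0.14] M [ 0.03  0.01 -0.06] w 61.18 q [-0.13  0.5   1.98 -0.    0.66 -1.52]
```

```bash
python3 -m creep '[{"tx":0,"ty":0,"tz":-2,"rx":0,"ry":0,"rz":0,"fingers":255},{"tx":0,"ty":0,"tz":-4,"rx":0,"ry":0,"rz":0,"fingers":255},{"tx":0,"ty":0,"tz":-4,"rx":0,"ry":0,"rz":0,"fingers":255}]';python3 -m creep '[{"tx":0,"ty":0,"tz":-2,"rx":0,"ry":0,"rz":0,"fingers":255},{"tx":0,"ty":0,"tz":-5,"rx":0,"ry":0,"rz":0,"fingers":255},{"tx":0,"ty":0,"tz":-5,"rx":0,"ry":0,"rz":0,"fingers":255}]';python3 -c "
from h import *
o,R=st()"
```

```text
t: 16.95
ee_pos: [503.2, -53.8, 69.9]
orientation: [-1.566, 0.139, -0.139]
ft_force: [-0.5, -0.1, -1.1]
width: 61.6
t: 17.32
ee_pos: [503.1, -53.8, 64.8]
orientation: [-1.566, 0.139, -0.138]
ft_force: [-0.4, 0.1, -1.1]
width: 61.5
t 17.32 tcp [503.13 -53.82  64.8 ] jaw 1.394 ydir [-6.e-04  0.e+00 -1.e+00] F [-0.45  0.07 -1.08] M [ 0.03 -0.05 -0.05] w 61.47 q [-0.13  0.52  1.98 -0.    0.64 -1.52]
```

```bash
python3 -m creep '[{"tx":0,"ty":0,"tz":-8,"rx":0,"ry":0,"rz":0,"fingers":255},{"tx":0,"ty":0,"tz":-16,"rx":0,"ry":0,"rz":0,"fingers":255},{"tx":0,"ty":0,"tz":-24,"rx":0,"ry":0,"rz":0,"fingers":255},{"tx":0,"ty":0,"tz":-24,"rx":0,"ry":0,"rz":0,"fingers":255}]';python3 -m creep '[{"tx":0,"ty":0,"tz":-8,"rx":0,"ry":0,"rz":0,"fingers":255},{"tx":0,"ty":0,"tz":-14,"rx":0,"ry":0,"rz":0,"fingers":255},{"tx":0,"ty":0,"tz":-15,"rx":0,"ry":0,"rz":0,"fingers":255},{"tx":0,"ty":0,"tz":-15,"rx":0,"ry":0,"rz":0,"fingers":255}]';python3 -c "
from h import *
o,R=st()"
```

```text
t: 17.82
ee_pos: [502.7, -53.8, 40.2]
orientation: [-1.566, 0.14, -0.138]
ft_force: [-0.9, 0.6, 0.0]
width: 61.6
t: 18.32
ee_pos: [503.3, -53.8, 26.0]
orientation: [-1.566, 0.139, -0.139]
ft_force: [0.4, -0.3, 0.1]
width: 61.9
t 18.32 tcp [503.32 -53.84  26.  ] jaw 1.394 ydir [-1.e-04 -0.e+00 -1.e+00] F [ 0.43 -0.3   0.11] M [ 0.09  0.   -0.01] w 61.86 q [-0.13  0.59  1.99 -0.    0.56 -1.52]
```

```bash
python3 -m creep '[{"tx":0,"ty":0,"tz":-0.5,"rx":0,"ry":0,"rz":0,"fingers":0},{"tx":0,"ty":0,"tz":-0.5,"rx":0,"ry":0,"rz":0,"fingers":0},{"tx":0,"ty":0,"tz":-0.5,"rx":0,"ry":0,"rz":0,"fingers":0},{"tx":0,"ty":0,"tz":-0.5,"rx":0,"ry":0,"rz":0,"fingers":0},{"tx":0,"ty":0,"tz":50,"rx":0,"ry":0,"rz":0,"fingers":0},{"tx":0,"ty":0,"tz":100,"rx":0,"ry":0,"rz":0,"fingers":0},{"tx":0,"ty":0,"tz":110,"rx":0,"ry":0,"rz":0,"fingers":0}]';python3 -c "
from h import *
o,R=st()
s=cam('side');crop(s[0],200,170,150,120,5,'s11.png');t=cam('top')
for x in cogs(t): print(x)
for x in cogs(s,amin=60,amax=500): print('side',x[0],x[4],x[5])"
```

```text
t: 19.2
ee_pos: [505.2, -54.1, 139.0]
orientation: [-1.567, 0.134, -0.143]
ft_force: [0.6, 0.6, 0.3]
width: 87.9
t 19.2 tcp [505.21 -54.08 139.03] jaw 1.394 ydir [ 5.5e-03 -7.0e-04 -1.0e+00] F [0.64 0.64 0.34] M [0.03 0.01 0.  ] w 87.95 q [-0.13  0.39  1.95 -0.    0.79 -1.52]
(array([471.5, 221.4]), 27.2, -0.161, -0.175, array([197. , 285.5]), 452)
side [504.2 -38.6] [284.7 254.3] 222
```

View pics/s11.png

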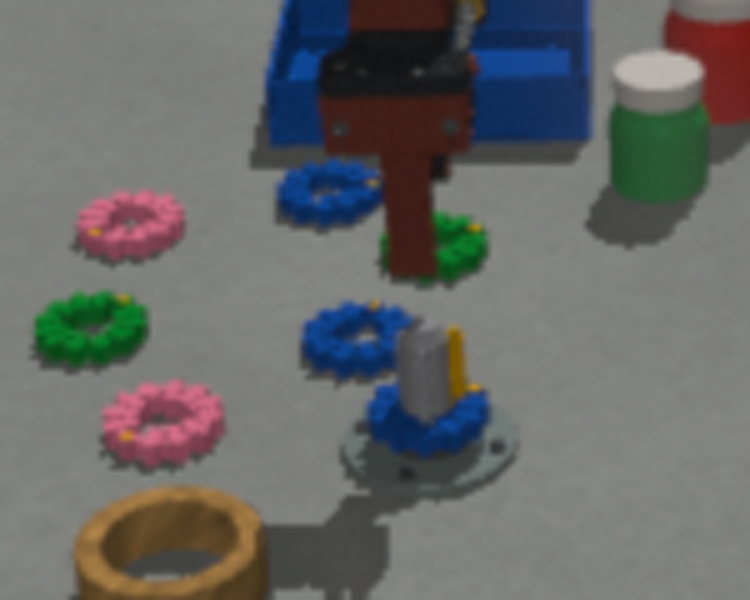

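```bash
python3 -m creep '[{"tx":-33.7,"ty":275.5,"tz":-15,"rx":0,"ry":0,"rz":1.054,"fingers":40},{"tx":-33.7,"ty":275.5,"tz":-15,"rx":0,"ry":0,"rz":1.054,"fingers":40},{"tx":-33.7,"ty":275.5,"tz":-15,"rx":0,"ry":0,"rz":1.054,"fingers":40},{"tx":-33.7,"ty":275.5,"tz":-15,"rx":0,"ry":0,"rz":1.054,"fingers":40},{"tx":-33.7,"ty":275.5,"tz":-15,"rx":0,"ry":0,"rz":1.054,"fingers":40},{"tx":-33.7,"ty":275.5,"tz":-15,"rx":0,"ry":0,"rz":1.054,"fingers":40},{"tx":-33.7,"ty":275.5,"tz":-15,"rx":0,"ry":0,"rz":1.054,"fingers":40},{"tx":-33.7,"ty":275.5,"tz":-15,"rx":0,"ry":0,"rz":1.054,"fingers":40}]';python3 -c "
from h import *
o,R=st()
t=cam('top');crop(t[0],180,190,200,150,4,'t11.png')
for x in cogs(t): print(x)"
```

```text
t: 20.3
ee_pos: [469.1, 221.1, 120.0]
orientation: [-1.461, -0.681, 0.684]
ft_force: [0.4, 0.1, -0.5]
width: 74.0
t 20.3 tcp [469.06 221.09 120.05] jaw 2.4452 ydir [-1.8e-03 -8.0e-04 -1.0e+00] F [ 0.4   0.12 -0.52] M [0.06 0.08 0.05] w 74.0 q [ 0.42  0.43  1.94 -0.    0.77 -2.03]
(array([502.3, -55.2]), 22.1, 0.383, 0.346, array([322.1, 270.9]), 434)
```

View pics/t11.png

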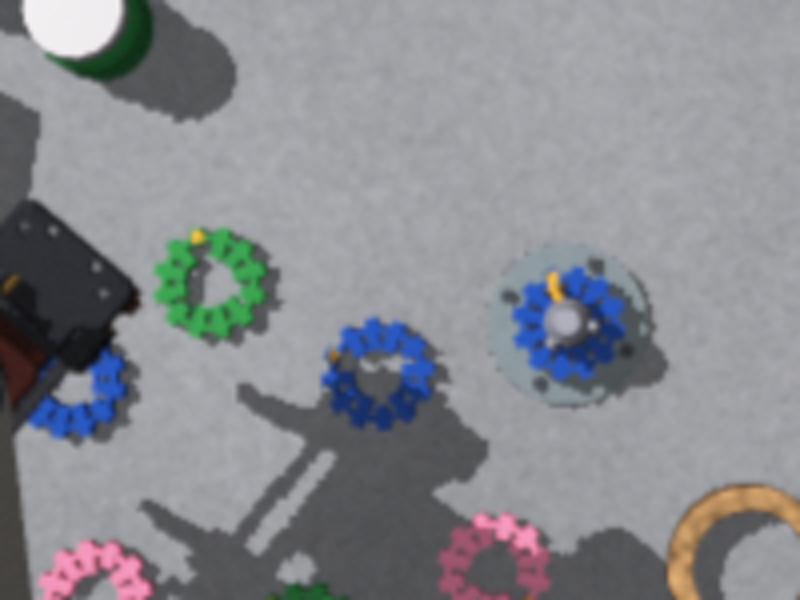

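```bash
python3 -m creep '[{"tx":1,"ty":0.3,"tz":-50,"rx":0,"ry":0,"rz":0.003,"fingers":40},{"tx":1,"ty":0.3,"tz":-80,"rx":0,"ry":0,"rz":0.003,"fingers":40},{"tx":1,"ty":0.3,"tz":-80,"rx":0,"ry":0,"rz":0.003,"fingers":40},{"tx":1,"ty":0.3,"tz":-80,"rx":0,"ry":0,"rz":0.003,"fingers":40}]';python3 -c "
from h import *
o,R=st()"
```

```text
t: 20.85
ee_pos: [471.2, 221.9, 41.8]
orientation: [-1.46, -0.687, 0.686]
ft_force: [-0.1, 0.0, -0.1]
width: 74.3
t 20.85 tcp [471.23 221.9   41.83] jaw 2.4499 ydir [ 7.e-04  3.e-04 -1.e+00] F [-0.11  0.05 -0.08] M [ 0.02 -0.03 -0.01] w 74.28 q [ 0.42  0.57  1.96  0.    0.61 -2.03]
```

```bash
python3 -m creep '[{"tx":0,"ty":-0.5,"tz":-20,"rx":0,"ry":0,"rz":0,"fingers":40},{"tx":0,"ty":-0.5,"tz":-32,"rx":0,"ry":0,"rz":0,"fingers":40},{"tx":0,"ty":-0.5,"tz":-32.5,"rx":0,"ry":0,"rz":0,"fingers":40},{"tx":0,"ty":-0.5,"tz":-32.5,"rx":0,"ry":0,"rz":0,"fingers":255},{"tx":0,"ty":-0.5,"tz":-32.5,"rx":0,"ry":0,"rz":0,"fingers":255},{"tx":0,"ty":-0.5,"tz":-32.5,"rx":0,"ry":0,"rz":0,"fingers":255},{"tx":0,"ty":-0.5,"tz":-32.5,"rx":0,"ry":0,"rz":0,"fingers":255}]';python3 -c "
from h import *
o,R=st()"
```

```text
t: 21.72
ee_pos: [471.1, 221.7, 9.2]
orientation: [-1.459, -0.688, 0.686]
ft_force: [-0.6, 0.6, 4.6]
width: 61.2
t 21.73 tcp [471.07 221.68   9.17] jaw 2.451 ydir [ 9.e-04  4.e-04 -1.e+00] F [-0.64  0.57  4.64] M [-0.02  0.16 -0.03] w 61.21 q [ 0.42  0.64  1.96 -0.    0.55 -2.03]
```

```bash
python3 -m creep '[{"tx":0,"ty":0,"tz":0,"rx":0,"ry":0,"rz":0,"fingers":40},{"tx":0,"ty":0,"tz":0,"rx":0,"ry":0,"rz":0,"fingers":40},{"tx":0,"ty":0,"tz":0,"rx":0,"ry":0,"rz":-0.18,"fingers":40},{"tx":0,"ty":0,"tz":0,"rx":0,"ry":0,"rz":-0.36,"fingers":40},{"tx":0,"ty":0,"tz":0,"rx":0,"ry":0,"rz":-0.54,"fingers":40},{"tx":0,"ty":0,"tz":0,"rx":0,"ry":0,"rz":-0.72,"fingers":40},{"tx":0,"ty":0,"tz":0,"rx":0,"ry":0,"rz":-0.9,"fingers":40},{"tx":0,"ty":0,"tz":0,"rx":0,"ry":0,"rz":-1.08,"fingers":40},{"tx":0,"ty":0,"tz":0,"rx":0,"ry":0,"rz":-1.26,"fingers":40},{"tx":0,"ty":0,"tz":0,"rx":0,"ry":0,"rz":-1.44,"fingers":40}]';python3 -c "
from h import *
o,R=st()"
```

```text
t: 22.98
ee_pos: [470.3, 221.4, 8.4]
orientation: [-1.525, 0.444, -0.443]
ft_force: [-1.0, 0.2, 0.4]
width: 73.8
t 22.98 tcp [470.35 221.42   8.43] jaw 1.0051 ydir [-6.e-04 -2.e-04 -1.e+00] F [-1.02  0.16  0.45] M [ 0.08  0.11 -0.01] w 73.84 q [ 0.42  0.64  1.96  0.    0.55 -0.59]
```

```bash
python3 -m creep '[{"tx":0.3,"ty":0.1,"tz":0.7,"rx":0,"ry":0,"rz":-0.128,"fingers":40},{"tx":0.3,"ty":0.1,"tz":0.7,"rx":0,"ry":0,"rz":-0.128,"fingers":255},{"tx":0.3,"ty":0.1,"tz":0.7,"rx":0,"ry":0,"rz":-0.128,"fingers":255},{"tx":0.3,"ty":0.1,"tz":0.7,"rx":0,"ry":0,"rz":-0.128,"fingers":255},{"tx":0.3,"ty":0.1,"tz":0.7,"rx":0,"ry":0,"rz":-0.128,"fingers":255},{"tx":0.3,"ty":0.1,"tz":0.7,"rx":0,"ry":0,"rz":-0.128,"fingers":255}]';python3 -c "
from h import *
o,R=st()"; python3 -m creep '[{"tx":0,"ty":0,"tz":50,"rx":0,"ry":0,"rz":0,"fingers":255},{"tx":0,"ty":0,"tz":100,"rx":0,"ry":0,"rz":0,"fingers":255},{"tx":0,"ty":0,"tz":120,"rx":0,"ry":0,"rz":0,"fingers":255},{"tx":0,"ty":0,"tz":120,"rx":0,"ry":0,"rz":0,"fingers":255}]';python3 -c "
from h import *
o,R=st()"
```

```text
t: 23.72
ee_pos: [470.9, 221.5, 9.2]
orientation: [-1.503, 0.538, -0.538]
ft_force: [0.4, 0.6, -1.0]
width: 61.5
t 23.73 tcp [470.89 221.54   9.23] jaw 0.8834 ydir [-1.e-04 -1.e-04 -1.e+00] F [ 0.36  0.61 -1.04] M [-0.05  0.03 -0.01] w 61.53 q [ 0.42  0.64  1.96 -0.    0.55 -0.47]
t: 24.22
ee_pos: [471.9, 222.0, 130.8]
orientation: [-1.5, 0.536, -0.54]
ft_force: [0.3, 0.7, -0.5]
width: 61.1
t 24.23 tcp [471.93 222.03 130.8 ] jaw 0.8832 ydir [ 0.0033  0.0015 -1.    ] F [ 0.31  0.75 -0.46] M [-0.04  0.04  0.01] w 61.05 q [ 0.42  0.42  1.93  0.    0.79 -0.47]
```

```bash
python3 -m creep '[{"tx":32.4,"ty":-275.4,"tz":0,"rx":0,"ry":0,"rz":0.516,"fingers":255},{"tx":32.4,"ty":-275.4,"tz":0,"rx":0,"ry":0,"rz":0.516,"fingers":255},{"tx":32.4,"ty":-275.4,"tz":0,"rx":0,"ry":0,"rz":0.516,"fingers":255},{"tx":32.4,"ty":-275.4,"tz":0,"rx":0,"ry":0,"rz":0.516,"fingers":255},{"tx":32.4,"ty":-275.4,"tz":0,"rx":0,"ry":0,"rz":0.516,"fingers":255},{"tx":32.4,"ty":-275.4,"tz":0,"rx":0,"ry":0,"rz":0.516,"fingers":255},{"tx":32.4,"ty":-275.4,"tz":-15,"rx":0,"ry":0,"rz":0.516,"fingers":255},{"tx":32.4,"ty":-275.4,"tz":-15,"rx":0,"ry":0,"rz":0.516,"fingers":255},{"tx":32.4,"ty":-275.4,"tz":-15,"rx":0,"ry":0,"rz":0.516,"fingers":255}]';python3 -c "
from h import *
o,R=st()
s=cam('side');crop(s[0],250,195,60,70,9,'s12.png')"
```

```text
t: 25.35
ee_pos: [503.0, -52.7, 113.7]
orientation: [-1.567, 0.134, -0.133]
ft_force: [-0.5, 0.4, -0.3]
width: 61.1
t 25.35 tcp [502.95 -52.71 113.7 ] jaw 1.4008 ydir [-1.2e-03  2.0e-04 -1.0e+00] F [-0.55  0.36 -0.3 ] M [0.   0.   0.03] w 61.13 q [-0.13  0.43  1.97  0.    0.75 -1.53]
```

View pics/s12.png

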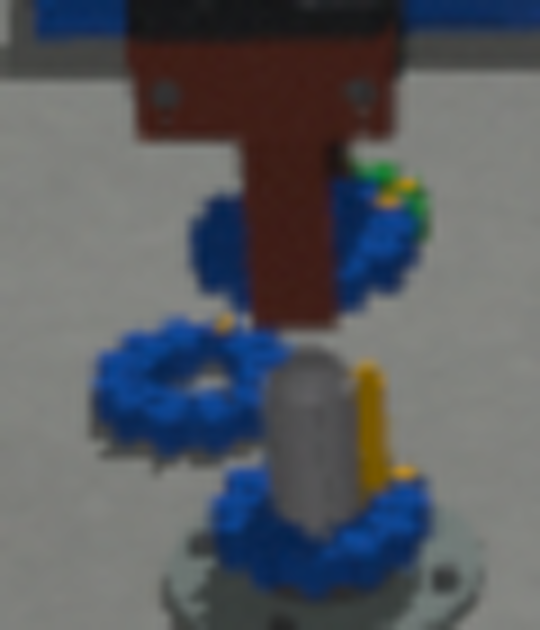

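```bash
python3 -m creep '[{"tx":0,"ty":0,"tz":-20,"rx":0,"ry":0,"rz":0,"fingers":255},{"tx":0,"ty":0,"tz":-30,"rx":0,"ry":0,"rz":0,"fingers":255},{"tx":0,"ty":0,"tz":-30,"rx":0,"ry":0,"rz":0,"fingers":255},{"tx":0,"ty":0,"tz":-30,"rx":0,"ry":0,"rz":0,"fingers":255}]';python3 -c "
from h import *
o,R=st()"
```

```text
t: 25.9
ee_pos: [503.7, -53.8, 84.7]
orientation: [-1.567, 0.134, -0.135]
ft_force: [0.3, 0.3, -0.6]
width: 61.7
t 25.9 tcp [503.67 -53.76  84.67] jaw 1.3991 ydir [ 6.e-04 -1.e-04 -1.e+00] F [ 0.28  0.35 -0.57] M [-0.01  0.03 -0.01] w 61.69 q [-0.13  0.48  1.98  0.    0.68 -1.53]
```

```bash
python3 -m creep '[{"tx":-0.3,"ty":0,"tz":-5,"rx":0,"ry":0,"rz":0,"fingers":255},{"tx":-0.3,"ty":0,"tz":-9,"rx":0,"ry":0,"rz":0,"fingers":255},{"tx":-0.3,"ty":0,"tz":-9,"rx":0,"ry":0,"rz":0,"fingers":255}]';python3 -m creep '[{"tx":0,"ty":0,"tz":-2,"rx":0,"ry":0,"rz":0,"fingers":255},{"tx":0,"ty":0,"tz":-4,"rx":0,"ry":0,"rz":0,"fingers":255},{"tx":0,"ty":0,"tz":-4,"rx":0,"ry":0,"rz":0,"fingers":255}]';python3 -m creep '[{"tx":0,"ty":0,"tz":-2,"rx":0,"ry":0,"rz":0,"fingers":255},{"tx":0,"ty":0,"tz":-4,"rx":0,"ry":0,"rz":0,"fingers":255},{"tx":0,"ty":0,"tz":-4,"rx":0,"ry":0,"rz":0,"fingers":255}]';python3 -c "
from h import *
o,R=st()"
```

```text
t: 26.28
ee_pos: [502.8, -53.8, 75.0]
orientation: [-1.567, 0.136, -0.134]
ft_force: [0.4, 0.2, -1.0]
width: 61.6
t: 26.65
ee_pos: [502.9, -53.8, 71.1]
orientation: [-1.567, 0.135, -0.135]
ft_force: [0.9, 0.0, -0.4]
width: 61.3
t: 27.02
ee_pos: [502.9, -53.8, 67.1]
orientation: [-1.567, 0.135, -0.135]
ft_force: [0.3, 0.0, -1.2]
width: 61.5
t 27.02 tcp [502.91 -53.81  67.09] jaw 1.399 ydir [-3.e-04  0.e+00 -1.e+00] F [ 0.25  0.02 -1.23] M [-0.   -0.04  0.03] w 61.48 q [-0.13  0.51  1.98 -0.    0.64 -1.53]
```

```bash
python3 -m creep '[{"tx":0,"ty":0,"tz":-4,"rx":0,"ry":0,"rz":0,"fingers":255},{"tx":0,"ty":0,"tz":-9,"rx":0,"ry":0,"rz":0,"fingers":255},{"tx":0,"ty":0,"tz":-14,"rx":0,"ry":0,"rz":0,"fingers":255},{"tx":0,"ty":0,"tz":-14,"rx":0,"ry":0,"rz":0,"fingers":255}]';python3 -m creep '[{"tx":0,"ty":0,"tz":-7,"rx":0,"ry":0,"rz":0,"fingers":255},{"tx":0,"ty":0,"tz":-14,"rx":0,"ry":0,"rz":0,"fingers":255},{"tx":0,"ty":0,"tz":-15,"rx":0,"ry":0,"rz":0,"fingers":255},{"tx":0,"ty":0,"tz":-15,"rx":0,"ry":0,"rz":0,"fingers":255}]';python3 -c "
from h import *
o,R=st()"
```

```text
t: 27.52
ee_pos: [502.7, -53.8, 52.7]
orientation: [-1.567, 0.136, -0.134]
ft_force: [-0.3, -0.5, -0.1]
width: 61.4
t: 28.02
ee_pos: [503.0, -53.8, 38.1]
orientation: [-1.567, 0.135, -0.135]
ft_force: [-0.3, 0.4, -0.7]
width: 61.4
t 28.02 tcp [502.95 -53.83  38.09] jaw 1.399 ydir [-4.e-04  0.e+00 -1.e+00] F [-0.3   0.4  -0.73] M [ 0.03  0.07 -0.  ] w 61.44 q [-0.13  0.57  1.99 -0.    0.58 -1.53]
```

Release, raise, and move off sideways to −y so the top camera sees cog C.

```bash
python3 -m creep '[{"tx":0,"ty":0,"tz":-0.5,"rx":0,"ry":0,"rz":0,"fingers":0},{"tx":0,"ty":0,"tz":-0.5,"rx":0,"ry":0,"rz":0,"fingers":0},{"tx":0,"ty":0,"tz":-0.5,"rx":0,"ry":0,"rz":0,"fingers":0},{"tx":0,"ty":0,"tz":-0.5,"rx":0,"ry":0,"rz":0,"fingers":0},{"tx":0,"ty":0,"tz":50,"rx":0,"ry":0,"rz":0,"fingers":0},{"tx":0,"ty":0,"tz":100,"rx":0,"ry":0,"rz":0,"fingers":0},{"tx":0,"ty":-180,"tz":110,"rx":0,"ry":0,"rz":0,"fingers":0},{"tx":0,"ty":-180,"tz":110,"rx":0,"ry":0,"rz":0,"fingers":0},{"tx":0,"ty":-180,"tz":110,"rx":0,"ry":0,"rz":0,"fingers":0},{"tx":0,"ty":-180,"tz":110,"rx":0,"ry":0,"rz":0,"fingers":0}]';python3 -c "
from h import *
o,R=st()
s=cam('side');crop(s[0],240,200,80,80,7,'s13.png');t=cam('top');crop(t[0],180,190,200,150,4,'t13.png')
for x in cogs(t): print(x)"
```

```text
t: 29.28
ee_pos: [503.3, -237.2, 148.7]
orientation: [-1.567, 0.137, -0.14]
ft_force: [-0.4, 0.8, -0.5]
width: 87.7
t 29.27 tcp [ 503.26 -237.24  148.73] jaw 1.3945 ydir [ 0.0017 -0.0012 -1.    ] F [-0.4   0.84 -0.46] M [0.04 0.04 0.04] w 87.73 q [-0.46  0.43  1.84 -0.    0.86 -1.86]
(array([502.7, -55.3]), 22.3, 0.393, 0.331, array([322.1, 270.7]), 458)
(array([475.2,  49.7]), 27.3, 1.16, 1.154, array([274.7, 283.4]), 430)
```

View pics/s13.png

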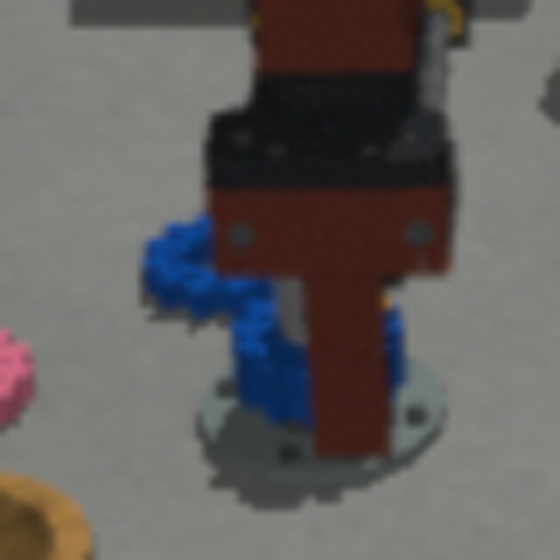

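View pics/t13.png

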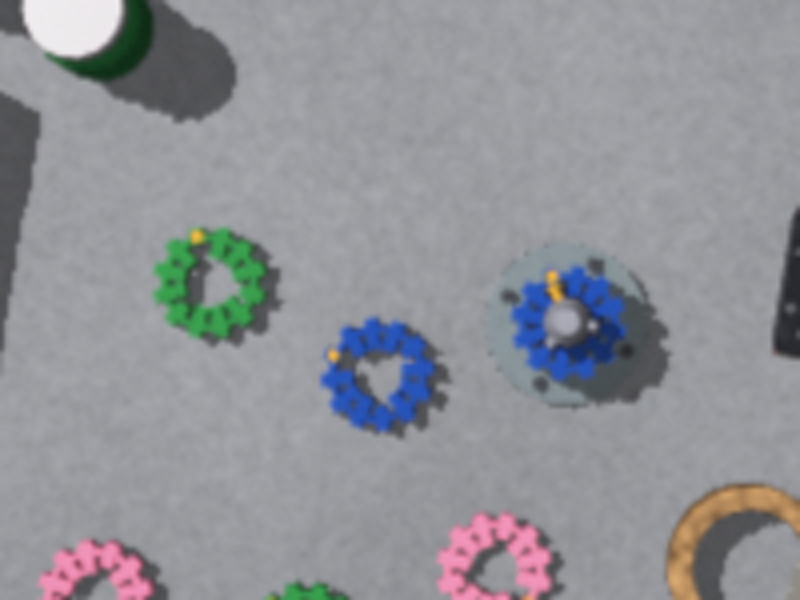

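```bash
python3 -m creep '[{"tx":-28.2,"ty":283.5,"tz":0,"rx":0,"ry":0,"rz":-0.761,"fingers":40},{"tx":-28.2,"ty":283.5,"tz":0,"rx":0,"ry":0,"rz":-0.761,"fingers":40},{"tx":-28.2,"ty":283.5,"tz":0,"rx":0,"ry":0,"rz":-0.761,"fingers":40},{"tx":-28.2,"ty":283.5,"tz":0,"rx":0,"ry":0,"rz":-0.761,"fingers":40},{"tx":-28.2,"ty":283.5,"tz":0,"rx":0,"ry":0,"rz":-0.761,"fingers":40},{"tx":-28.2,"ty":283.5,"tz":0,"rx":0,"ry":0,"rz":-0.761,"fingers":40},{"tx":-28.2,"ty":283.5,"tz":-60,"rx":0,"ry":0,"rz":-0.761,"fingers":40},{"tx":-28.2,"ty":283.5,"tz":-100,"rx":0,"ry":0,"rz":-0.761,"fingers":40},{"tx":-28.2,"ty":283.5,"tz":-100,"rx":0,"ry":0,"rz":-0.761,"fingers":40},{"tx":-28.2,"ty":283.5,"tz":-100,"rx":0,"ry":0,"rz":-0.761,"fingers":40}]';python3 -c "
from h import *
o,R=st()"
```

```text
t: 30.62
ee_pos: [475.2, 49.7, 49.2]
orientation: [-1.445, 0.727, -0.728]
ft_force: [0.7, -0.4, 0.2]
width: 73.8
t 30.62 tcp [475.23  49.68  49.2 ] jaw 0.6384 ydir [ 6.e-04  0.e+00 -1.e+00] F [ 0.67 -0.39  0.25] M [-0.02  0.05  0.04] w 73.78 q [ 0.08  0.52  2.05 -0.    0.57 -0.56]
```

```bash
python3 -m creep '[{"tx":-0.3,"ty":0,"tz":-25,"rx":0,"ry":0,"rz":-0.005,"fingers":40},{"tx":-0.3,"ty":0,"tz":-39.5,"rx":0,"ry":0,"rz":-0.005,"fingers":40},{"tx":-0.3,"ty":0,"tz":-39.5,"rx":0,"ry":0,"rz":-0.005,"fingers":40},{"tx":-0.3,"ty":0,"tz":-39.5,"rx":0,"ry":0,"rz":-0.005,"fingers":255},{"tx":-0.3,"ty":0,"tz":-39.5,"rx":0,"ry":0,"rz":-0.005,"fingers":255},{"tx":-0.3,"ty":0,"tz":-39.5,"rx":0,"ry":0,"rz":-0.005,"fingers":255},{"tx":-0.3,"ty":0,"tz":-39.5,"rx":0,"ry":0,"rz":-0.005,"fingers":255}]';python3 -c "
from h import *
o,R=st()"
python3 -m creep '[{"tx":0,"ty":0,"tz":0,"rx":0,"ry":0,"rz":0,"fingers":40},{"tx":0,"ty":0,"tz":0,"rx":0,"ry":0,"rz":0,"fingers":40},{"tx":0,"ty":0,"tz":0,"rx":0,"ry":0,"rz":0.18,"fingers":40},{"tx":0,"ty":0,"tz":0,"rx":0,"ry":0,"rz":0.36,"fingers":40},{"tx":0,"ty":0,"tz":0,"rx":0,"ry":0,"rz":0.54,"fingers":40},{"tx":0,"ty":0,"tz":0,"rx":0,"ry":0,"rz":0.72,"fingers":40},{"tx":0,"ty":0,"tz":0,"rx":0,"ry":0,"rz":0.9,"fingers":40},{"tx":0,"ty":0,"tz":0,"rx":0,"ry":0,"rz":1.08,"fingers":40},{"tx":0,"ty":0,"tz":0,"rx":0,"ry":0,"rz":1.26,"fingers":40},{"tx":0,"ty":0,"tz":0,"rx":0,"ry":0,"rz":1.44,"fingers":40}]';python3 -c "
from h import *
o,R=st()"
```

```text
t: 31.5
ee_pos: [475.0, 49.7, 9.5]
orientation: [-1.444, 0.731, -0.732]
ft_force: [-0.3, -1.1, 6.7]
width: 61.2
t 31.5 tcp [474.98  49.69   9.47] jaw 0.633 ydir [ 1.e-03  1.e-04 -1.e+00] F [-0.27 -1.13  6.74] M [-0.09  0.1  -0.03] w 61.21 q [ 0.08  0.6   2.05 -0.    0.48 -0.55]
t: 32.75
ee_pos: [474.4, 49.7, 8.7]
orientation: [-1.534, -0.398, 0.399]
ft_force: [0.3, 0.4, -0.0]
width: 73.9
t 32.75 tcp [474.42  49.65   8.68] jaw 2.079 ydir [-3.e-04 -0.e+00 -1.e+00] F [ 0.27  0.44 -0.05] M [ 0.06 -0.02 -0.02] w 73.89 q [ 0.08  0.6   2.05 -0.    0.48 -2.  ]
```

```bash
python3 -m creep '[{"tx":0.3,"ty":0,"tz":0.5,"rx":0,"ry":0,"rz":0.125,"fingers":40},{"tx":0.3,"ty":0,"tz":0.5,"rx":0,"ry":0,"rz":0.125,"fingers":255},{"tx":0.3,"ty":0,"tz":0.5,"rx":0,"ry":0,"rz":0.125,"fingers":255},{"tx":0.3,"ty":0,"tz":0.5,"rx":0,"ry":0,"rz":0.125,"fingers":255},{"tx":0.3,"ty":0,"tz":0.5,"rx":0,"ry":0,"rz":0.125,"fingers":255},{"tx":0.3,"ty":0,"tz":0.5,"rx":0,"ry":0,"rz":0.125,"fingers":255}]';python3 -c "
from h import *
o,R=st()"; python3 -m creep '[{"tx":0,"ty":0,"tz":50,"rx":0,"ry":0,"rz":0,"fingers":255},{"tx":0,"ty":0,"tz":100,"rx":0,"ry":0,"rz":0,"fingers":255},{"tx":0,"ty":0,"tz":120,"rx":0,"ry":0,"rz":0,"fingers":255},{"tx":0,"ty":0,"tz":120,"rx":0,"ry":0,"rz":0,"fingers":255}]';python3 -c "
from h import *
o,R=st()"
```

```text
t: 33.5
ee_pos: [474.8, 49.7, 9.3]
orientation: [-1.514, -0.491, 0.491]
ft_force: [-0.3, 0.2, -0.8]
width: 61.3
t 33.5 tcp [474.82  49.68   9.25] jaw 2.1976 ydir [-0.  0. -1.] F [-0.32  0.23 -0.81] M [ 0.13 -0.    0.02] w 61.32 q [ 0.08  0.6   2.05  0.    0.49 -2.12]
t: 34.0
ee_pos: [475.9, 49.8, 130.7]
orientation: [-1.515, -0.494, 0.488]
ft_force: [0.1, 0.1, -0.2]
width: 61.8
t 34.0 tcp [475.91  49.76 130.69] jaw 2.1978 ydir [ 3.7e-03  3.0e-04 -1.0e+00] F [ 0.11  0.08 -0.25] M [0.06 0.02 0.01] w 61.79 q [ 0.08  0.37  2.02 -0.    0.75 -2.12]
```

```bash
python3 -m creep '[{"tx":28.4,"ty":-103.5,"tz":0,"rx":0,"ry":0,"rz":-0.808,"fingers":255},{"tx":28.4,"ty":-103.5,"tz":0,"rx":0,"ry":0,"rz":-0.808,"fingers":255},{"tx":28.4,"ty":-103.5,"tz":0,"rx":0,"ry":0,"rz":-0.808,"fingers":255},{"tx":28.4,"ty":-103.5,"tz":0,"rx":0,"ry":0,"rz":-0.808,"fingers":255},{"tx":28.4,"ty":-103.5,"tz":0,"rx":0,"ry":0,"rz":-0.808,"fingers":255},{"tx":28.4,"ty":-103.5,"tz":-15,"rx":0,"ry":0,"rz":-0.808,"fingers":255},{"tx":28.4,"ty":-103.5,"tz":-25,"rx":0,"ry":0,"rz":-0.808,"fingers":255},{"tx":28.4,"ty":-103.5,"tz":-25,"rx":0,"ry":0,"rz":-0.808,"fingers":255},{"tx":28.4,"ty":-103.5,"tz":-25,"rx":0,"ry":0,"rz":-0.808,"fingers":255}]';python3 -c "
from h import *
o,R=st()
s=cam('side');crop(s[0],250,195,60,70,9,'s14.png')"
```

```text
t: 35.12
ee_pos: [503.2, -53.8, 104.0]
orientation: [-1.566, 0.142, -0.141]
ft_force: [0.1, -0.4, -0.5]
width: 61.2
t 35.12 tcp [503.19 -53.77 103.99] jaw 1.3905 ydir [-5.e-04  0.e+00 -1.e+00] F [ 0.14 -0.39 -0.45] M [-0.01  0.02  0.01] w 61.18 q [-0.13  0.45  1.97 -0.    0.72 -1.52]
```

View pics/s14.png

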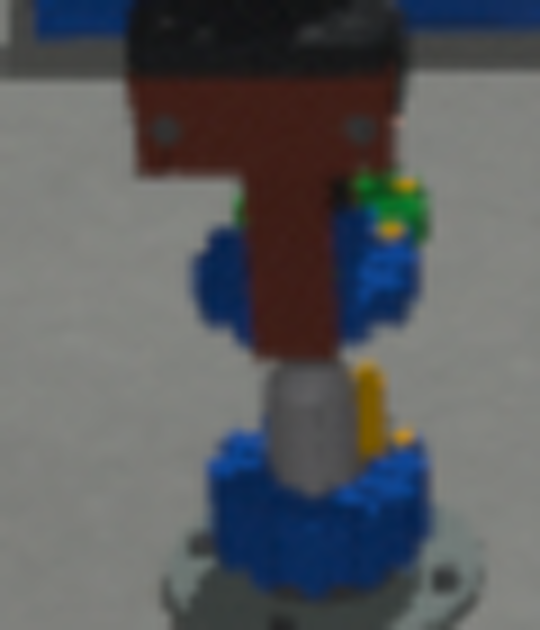

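```bash
python3 -m creep '[{"tx":0,"ty":0,"tz":-15,"rx":0,"ry":0,"rz":0,"fingers":255},{"tx":0,"ty":0,"tz":-25,"rx":0,"ry":0,"rz":0,"fingers":255},{"tx":0,"ty":0,"tz":-29,"rx":0,"ry":0,"rz":0,"fingers":255},{"tx":0,"ty":0,"tz":-29,"rx":0,"ry":0,"rz":0,"fingers":255}]';python3 -m creep '[{"tx":0,"ty":0,"tz":-2,"rx":0,"ry":0,"rz":0,"fingers":255},{"tx":0,"ty":0,"tz":-4,"rx":0,"ry":0,"rz":0,"fingers":255},{"tx":0,"ty":0,"tz":-4,"rx":0,"ry":0,"rz":0,"fingers":255}]';python3 -m creep '[{"tx":0,"ty":0,"tz":-2,"rx":0,"ry":0,"rz":0,"fingers":255},{"tx":0,"ty":0,"tz":-4,"rx":0,"ry":0,"rz":0,"fingers":255},{"tx":0,"ty":0,"tz":-4,"rx":0,"ry":0,"rz":0,"fingers":255}]';python3 -c "
from h import *
o,R=st()"
```

```text
t: 35.67
ee_pos: [503.0, -53.8, 74.8]
orientation: [-1.566, 0.143, -0.141]
ft_force: [-0.4, -0.2, 0.3]
width: 61.5
t: 36.05
ee_pos: [503.3, -53.8, 71.3]
orientation: [-1.566, 0.142, -0.142]
ft_force: [-0.0, 0.3, -0.8]
width: 61.5
t: 36.42
ee_pos: [503.1, -53.8, 67.1]
orientation: [-1.566, 0.142, -0.142]
ft_force: [0.3, 0.1, -0.2]
width: 61.2
t 36.42 tcp [503.14 -53.82  67.1 ] jaw 1.39 ydir [-3.e-04  0.e+00 -1.e+00] F [ 0.34  0.09 -0.24] M [-0.03  0.   -0.02] w 61.22 q [-0.13  0.51  1.98 -0.    0.64 -1.52]
```

```bash
python3 -m creep '[{"tx":0,"ty":0,"tz":-5,"rx":0,"ry":0,"rz":0,"fingers":255},{"tx":0,"ty":0,"tz":-10,"rx":0,"ry":0,"rz":0,"fingers":255},{"tx":0,"ty":0,"tz":-15,"rx":0,"ry":0,"rz":0,"fingers":255},{"tx":0,"ty":0,"tz":-17,"rx":0,"ry":0,"rz":0,"fingers":255},{"tx":0,"ty":0,"tz":-17,"rx":0,"ry":0,"rz":0,"fingers":255}]';python3 -m creep '[{"tx":0,"ty":0,"tz":-0.5,"rx":0,"ry":0,"rz":0,"fingers":0},{"tx":0,"ty":0,"tz":-0.5,"rx":0,"ry":0,"rz":0,"fingers":0},{"tx":0,"ty":0,"tz":-0.5,"rx":0,"ry":0,"rz":0,"fingers":0},{"tx":0,"ty":0,"tz":-0.5,"rx":0,"ry":0,"rz":0,"fingers":0},{"tx":0,"ty":0,"tz":50,"rx":0,"ry":0,"rz":0,"fingers":0},{"tx":0,"ty":0,"tz":100,"rx":0,"ry":0,"rz":0,"fingers":0},{"tx":0,"ty":180,"tz":110,"rx":0,"ry":0,"rz":0,"fingers":0},{"tx":0,"ty":180,"tz":110,"rx":0,"ry":0,"rz":0,"fingers":0},{"tx":0,"ty":180,"tz":110,"rx":0,"ry":0,"rz":0,"fingers":0},{"tx":0,"ty":180,"tz":110,"rx":0,"ry":0,"rz":0,"fingers":0}]';python3 -c "
from h import *
o,R=st()
s=cam('side');crop(s[0],240,200,80,80,7,'s15.png');t=cam('top');crop(t[0],290,210,200,150,4,'t15.png')
for x in cogs(t): print(x)"
```

```text
t: 37.05
ee_pos: [503.1, -53.8, 50.0]
orientation: [-1.566, 0.142, -0.142]
ft_force: [0.1, -0.8, -0.1]
width: 61.5
t: 38.3
ee_pos: [503.3, 129.4, 160.7]
orientation: [-1.566, 0.137, -0.139]
ft_force: [0.2, 0.2, 0.1]
width: 87.9
t 38.3 tcp [503.32 129.4  160.71] jaw 1.3948 ydir [ 1.2e-03  6.0e-04 -1.0e+00] F [0.16 0.17 0.1 ] M [-0.04  0.03  0.02] w 87.86 q [ 0.23  0.37  1.91  0.    0.86 -1.17]
(array([503.1, -55.9]), 22.4, 0.429, 0.353, array([322.4, 270.5]), 477)
```

View pics/s15.png

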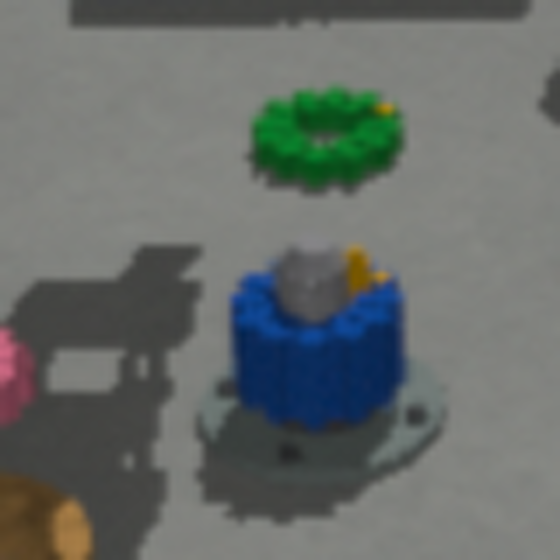

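View pics/t15.png

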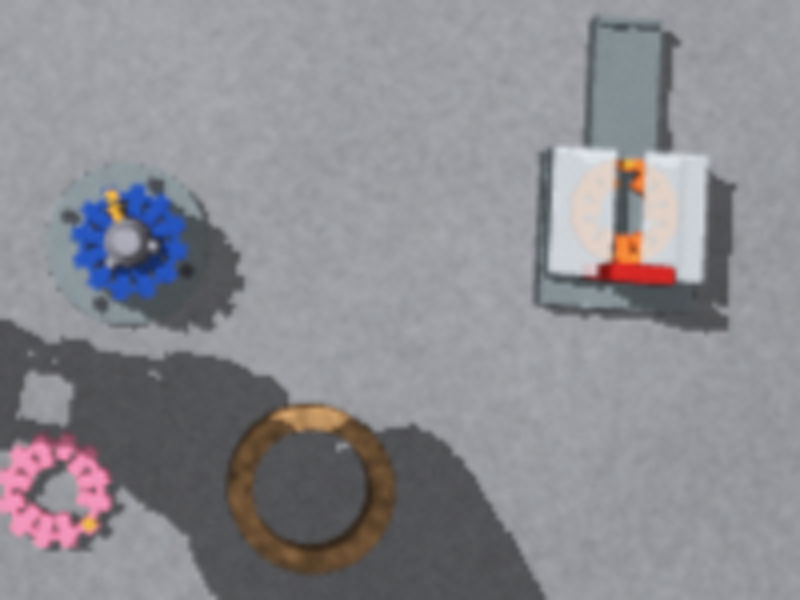

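```bash
python3 -c "
from h import *
t=cam('top');s=cam('side')
f=lambda x,y:(290+(x+.5)/4-.5,210+(y+.5)/4-.5)
for n,p,z in [('lipL',(592,18),24),('lipR',(664,22),24),('roofFL',(553,147),38),('roofFR',(709,156),38),('roofRR',(704,284),38),('roofRL',(547,275),38),('ledgeL',(587,146),18),('ledgeR',(658,152),18)]: print(n,back(f(*p),z,t)[0].round(1))
H=hsv(t[0]);r=((H[:,:,0]<8)|(H[:,:,0]>172))&(H[:,:,1]>170)&(H[:,:,2]>120)
r[:, :420]=0; r[:,490:]=0
v,u=np.nonzero(r[200:300]);v+=200; print(u.min(),u.max(),v.min(),v.max(),len(u)); print(back((u.mean(),v.mean()),78,t))
crop(t[0],425,240,50,50,12,'t16.png'); 
H=hsv(s[0]);r=((H[:,:,0]<8)|(H[:,:,0]>172))&(H[:,:,1]>150)&(H[:,:,2]>120); r[:280]=0;r[360:]=0;r[:,:270]=0;r[:,360:]=0
v,u=np.nonzero(r);print('side',u.min(),u.max(),v.min(),v.max()); crop(s[0],275,285,50,50,12,'s16.png')
"
```

```text
lipL [ 624.9 -309.2   24. ]
lipR [ 622.4 -348.6   24. ]
roofFL [ 553.3 -283.6   38. ]
roofFR [ 548.  -367.4   38. ]
roofRR [ 479.3 -362.9   38. ]
roofRL [ 484.6 -278.9   38. ]
ledgeL [ 555.  -306.2   18. ]
ledgeR [ 551.5 -345.    18. ]
440 457 275 280 71
[[ 485.04520053 -317.79246829   78.        ]]
side 287 291 296 305
```

View pics/t16.png

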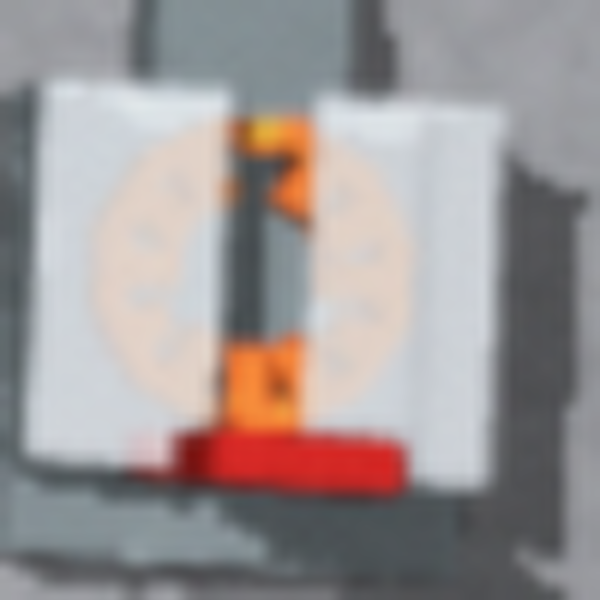

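View pics/s16.png

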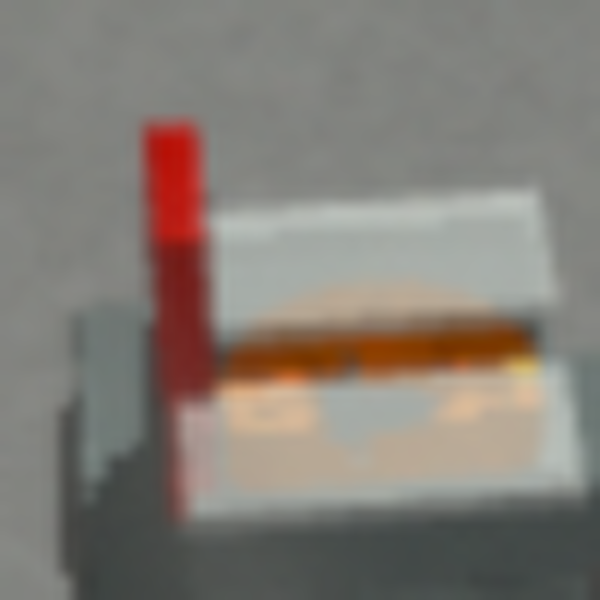

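```bash
python3 -c "
from h import *
t=cam('top')
f=lambda x,y:(425+(x+.5)/12-.5,240+(y+.5)/12-.5)
print(back(f(307,463),78,t),back(f(305,492),78,t))
print('collar yellow',back(f(268,130),30,t))
for x in (-36,-40,-45): print(x, 518.3+.9979*x, -323.3-.065*x)
"
```

```text
[[ 484.74502099 -320.34431218   78.        ]] [[ 479.75870501 -319.87767774   78.        ]]
collar yellow [[ 544.89407201 -326.15557212   30.        ]]
-36 482.37559999999996 -320.96000000000004
-40 478.38399999999996 -320.7
-45 473.39449999999994 -320.375
```

```bash
python3 -m creep '[{"tx":-53,"ty":-445,"tz":0,"rx":0,"ry":0,"rz":0.111,"fingers":255},{"tx":-53,"ty":-445,"tz":0,"rx":0,"ry":0,"rz":0.111,"fingers":255},{"tx":-53,"ty":-445,"tz":0,"rx":0,"ry":0,"rz":0.111,"fingers":255},{"tx":-53,"ty":-445,"tz":0,"rx":0,"ry":0,"rz":0.111,"fingers":255},{"tx":-53,"ty":-445,"tz":0,"rx":0,"ry":0,"rz":0.111,"fingers":255},{"tx":-53,"ty":-445,"tz":0,"rx":0,"ry":0,"rz":0.111,"fingers":255},{"tx":-53,"ty":-445,"tz":0,"rx":0,"ry":0,"rz":0.111,"fingers":255},{"tx":-53,"ty":-445,"tz":0,"rx":0,"ry":0,"rz":0.111,"fingers":255},{"tx":-53,"ty":-445,"tz":0,"rx":0,"ry":0,"rz":0.111,"fingers":255},{"tx":-53,"ty":-445,"tz":0,"rx":0,"ry":0,"rz":0.111,"fingers":255}]';python3 -c "
from h import *
st()"
```

```text
t: 39.8
ee_pos: [449.8, -317.6, 160.0]
orientation: [-1.569, 0.055, -0.054]
ft_force: [-0.0, -0.0, 0.2]
width: 0.6
t 39.8 tcp [ 449.84 -317.6   160.03] jaw 1.5015 ydir [-8.e-04  9.e-04 -1.e+00] F [-0.01 -0.05  0.22] M [-0.    0.01  0.01] w 0.64 q [-0.64  0.41  1.85  0.    0.89 -2.14]
```

```bash
python3 -m creep '[{"tx":0,"ty":0,"tz":-50,"rx":0,"ry":0,"rz":0.004,"fingers":255},{"tx":0,"ty":-0.5,"tz":-100,"rx":0,"ry":0,"rz":0.004,"fingers":255},{"tx":0,"ty":-0.5,"tz":-104,"rx":0,"ry":0,"rz":0.004,"fingers":255},{"tx":0,"ty":-0.5,"tz":-104,"rx":0,"ry":0,"rz":0.004,"fingers":255}]';python3 -c "
from h import *
st()
s=cam('side');crop(s[0],240,230,120,120,5,'s17.png')"
```

```text
t: 40.3
ee_pos: [450.9, -318.7, 57.1]
orientation: [-1.57, 0.05, -0.051]
ft_force: [0.0, 0.5, -0.0]
width: 0.5
t 40.3 tcp [ 450.91 -318.73   57.14] jaw 1.5063 ydir [ 2.e-04 -1.e-04 -1.e+00] F [ 0.02  0.47 -0.04] M [0.03 0.   0.05] w 0.47 q [-0.64  0.58  1.88  0.    0.68 -2.14]
```

View pics/s17.png

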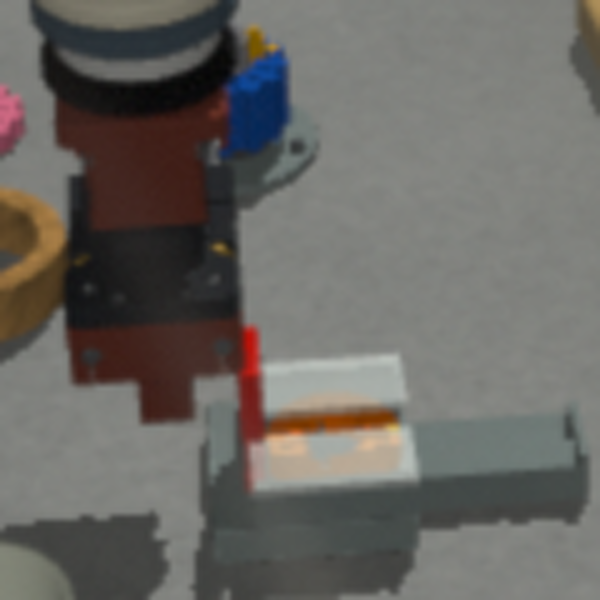

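```bash
python3 -m creep '[{"tx":12,"ty":-1.5,"tz":0,"rx":0,"ry":0,"rz":0,"fingers":255},{"tx":18,"ty":-2,"tz":0,"rx":0,"ry":0,"rz":0,"fingers":255},{"tx":24,"ty":-2.3,"tz":0,"rx":0,"ry":0,"rz":0,"fingers":255},{"tx":24,"ty":-2.3,"tz":0,"rx":0,"ry":0,"rz":0,"fingers":255}]'; python3 -m creep '[{"tx":6,"ty":-0.4,"tz":0,"rx":0,"ry":0,"rz":0,"fingers":255},{"tx":12,"ty":-0.8,"tz":0,"rx":0,"ry":0,"rz":0,"fingers":255},{"tx":18,"ty":-1.2,"tz":0,"rx":0,"ry":0,"rz":0,"fingers":255},{"tx":24,"ty":-1.6,"tz":0,"rx":0,"ry":0,"rz":0,"fingers":255},{"tx":30,"ty":-2,"tz":0,"rx":0,"ry":0,"rz":0,"fingers":255},{"tx":30,"ty":-2,"tz":0,"rx":0,"ry":0,"rz":0,"fingers":255}]';python3 -c "
from h import *
st()
s=cam('side');crop(s[0],240,230,120,120,5,'s18.png')"
```

```text
t: 40.85
ee_pos: [474.4, -321.7, 56.5]
orientation: [-1.57, 0.052, -0.051]
ft_force: [-3.1, -0.1, 1.8]
width: 0.1
t: 41.6
ee_pos: [504.6, -323.5, 56.1]
orientation: [-1.57, 0.052, -0.051]
ft_force: [-3.9, 1.0, 2.9]
width: 0.6
t 41.6 tcp [ 504.56 -323.52   56.12] jaw 1.5053 ydir [-1.e-04  1.e-04 -1.e+00] F [-3.93  1.03  2.86] M [ 0.13  0.71 -0.05] w 0.64 q [-0.59  0.63  1.78  0.    0.74 -2.1 ]
```

View pics/s18.png

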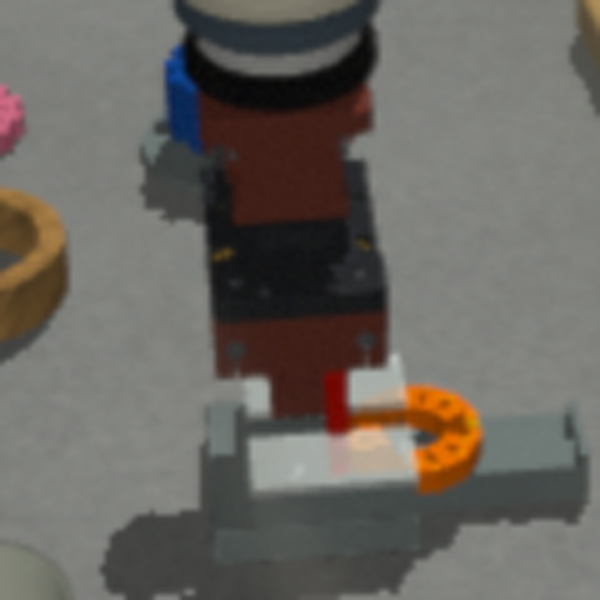

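```bash
python3 -m creep '[{"tx":6,"ty":-0.4,"tz":0,"rx":0,"ry":0,"rz":0,"fingers":255},{"tx":12,"ty":-0.8,"tz":0,"rx":0,"ry":0,"rz":0,"fingers":255},{"tx":17,"ty":-1.1,"tz":0,"rx":0,"ry":0,"rz":0,"fingers":255},{"tx":22,"ty":-1.4,"tz":0,"rx":0,"ry":0,"rz":0,"fingers":255},{"tx":26,"ty":-1.7,"tz":0,"rx":0,"ry":0,"rz":0,"fingers":255},{"tx":26,"ty":-1.7,"tz":0,"rx":0,"ry":0,"rz":0,"fingers":255}]';python3 -m creep '[{"tx":2,"ty":-0.1,"tz":0,"rx":0,"ry":0,"rz":0,"fingers":255},{"tx":3,"ty":-0.2,"tz":0,"rx":0,"ry":0,"rz":0,"fingers":255},{"tx":3,"ty":-0.2,"tz":0,"rx":0,"ry":0,"rz":0,"fingers":255}]';python3 -m creep '[{"tx":1,"ty":-0.1,"tz":0,"rx":0,"ry":0,"rz":0,"fingers":255},{"tx":2,"ty":-0.1,"tz":0,"rx":0,"ry":0,"rz":0,"fingers":255},{"tx":2,"ty":-0.1,"tz":0,"rx":0,"ry":0,"rz":0,"fingers":255}]'; python3 -c "
from h import *
st()
s=cam('side');crop(s[0],240,230,120,120,5,'s19.png')"
```

```text
t: 42.4
ee_pos: [529.7, -325.1, 56.1]
orientation: [-1.57, 0.052, -0.051]
ft_force: [-6.2, -0.5, 3.0]
width: 0.5
t: 42.78
ee_pos: [532.4, -325.4, 56.1]
orientation: [-1.57, 0.053, -0.051]
ft_force: [-5.8, 0.7, 3.3]
width: 0.1
t: 43.15
ee_pos: [534.4, -325.5, 56.1]
orientation: [-1.57, 0.053, -0.051]
ft_force: [-7.0, 0.1, 3.7]
width: 0.3
t 43.15 tcp [ 534.42 -325.48   56.11] jaw 1.5049 ydir [-1.4e-03  5.0e-04 -1.0e+00] F [-7.03  0.09  3.67] M [0.11 0.96 0.04] w 0.33 q [-0.57  0.65  1.71 -0.    0.77 -2.07]
```

View pics/s19.png

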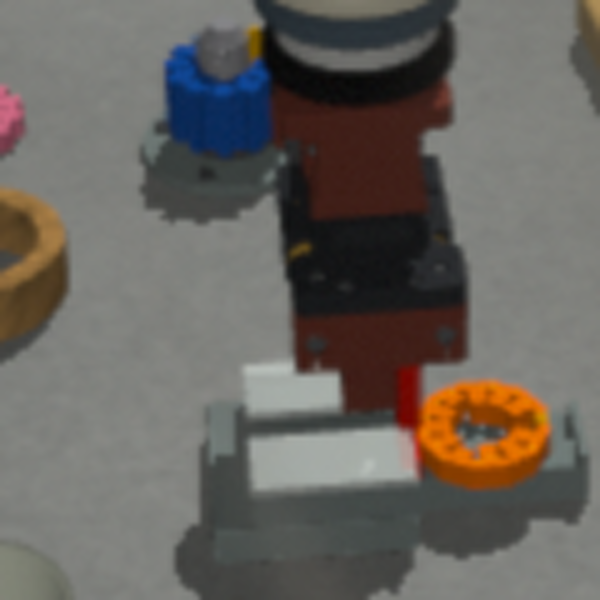

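```bash
python3 -m creep '[{"tx":1,"ty":-0.1,"tz":0,"rx":0,"ry":0,"rz":0,"fingers":255},{"tx":2,"ty":-0.1,"tz":0,"rx":0,"ry":0,"rz":0,"fingers":255},{"tx":2,"ty":-0.1,"tz":0,"rx":0,"ry":0,"rz":0,"fingers":255}]'; python3 -m creep '[{"tx":1,"ty":-0.1,"tz":0,"rx":0,"ry":0,"rz":0,"fingers":255},{"tx":2,"ty":-0.1,"tz":0,"rx":0,"ry":0,"rz":0,"fingers":255},{"tx":2,"ty":-0.1,"tz":0,"rx":0,"ry":0,"rz":0,"fingers":255}]'
```

```text
t: 43.58
ee_pos: [535.0, -325.5, 56.1]
orientation: [-1.569, 0.055, -0.048]
ft_force: [-11.3, 0.2, 7.3]
width: 0.6
t: 43.95
ee_pos: [535.1, -325.4, 56.1]
orientation: [-1.568, 0.057, -0.046]
ft_force: [-19.2, -1.3, 13.5]
width: 0.2
```

```bash
python3 -m creep '[{"tx":-8,"ty":0.5,"tz":0,"rx":0,"ry":0,"rz":0,"fingers":255},{"tx":-20,"ty":1.3,"tz":0,"rx":0,"ry":0,"rz":0,"fingers":255},{"tx":-35,"ty":2.3,"tz":0,"rx":0,"ry":0,"rz":0,"fingers":255},{"tx":-50,"ty":3.3,"tz":0,"rx":0,"ry":0,"rz":0,"fingers":255},{"tx":-65,"ty":4.2,"tz":0,"rx":0,"ry":0,"rz":0,"fingers":255},{"tx":-82,"ty":5.5,"tz":0,"rx":0,"ry":0,"rz":0,"fingers":255},{"tx":-90,"ty":6,"tz":50,"rx":0,"ry":0,"rz":0,"fingers":0},{"tx":-90,"ty":100,"tz":100,"rx":0,"ry":0,"rz":0,"fingers":0},{"tx":-90,"ty":180,"tz":100,"rx":0,"ry":0,"rz":0,"fingers":0},{"tx":-90,"ty":180,"tz":100,"rx":0,"ry":0,"rz":0,"fingers":0}]'; python3 -c "
from h import *
st()
s=cam('side');crop(s[0],260,280,120,80,6,'s20.png');t=cam('top');crop(t[0],410,200,80,100,7,'t20.png')"
```

```text
t: 45.2
ee_pos: [449.8, -144.7, 157.5]
orientation: [-1.571, 0.049, -0.056]
ft_force: [0.6, 0.6, -1.0]
width: 36.8
t 45.2 tcp [ 449.82 -144.75  157.53] jaw 1.504 ydir [ 0.0039 -0.001  -1.    ] F [ 0.6   0.59 -0.99] M [ 0.03 -0.03 -0.06] w 36.76 q [-0.34  0.31  2.02  0.    0.81 -1.84]
```

View pics/s20.png

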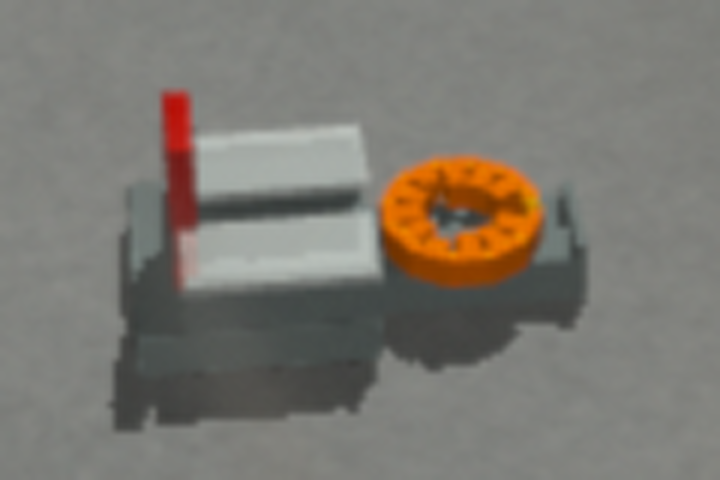

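View pics/t20.png

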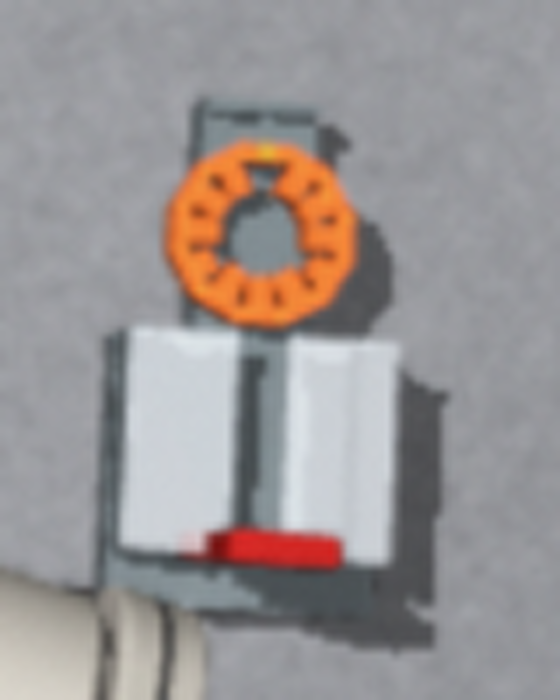

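```bash
cat >> h.py <<'E'
def collar(c,zb,zt,box):
    u0,u1,v0,v1=box
    H=hsv(c[0]);o=(H[:,:,0]>4)&(H[:,:,0]<32)&(H[:,:,1]>150)&(H[:,:,2]>60)
    m=np.zeros(o.shape,np.uint8);m[v0:v1,u0:u1]=o[v0:v1,u0:u1]
    b=max(blobs(m,50,5000),key=lambda b:b[1][4]);mm=b[3]
    cs,_=cv2.findContours(mm.astype(np.uint8),cv2.RETR_EXTERNAL,cv2.CHAIN_APPROX_NONE)
    f=np.zeros_like(m);cv2.drawContours(f,cs,-1,1,-1)
    v,u=np.nonzero(f);ce=(u.mean(),v.mean());P=back(ce,(zb+zt)/2,c)[0]
    w=np.where((mm)&(H[:,:,0]>=17),(H[:,:,0]-15.).clip(0,None),0);v,u=np.nonzero(w);W=w[v,u]
    D=back(((u*W).sum()/W.sum(),(v*W).sum()/W.sum()),zt,c)[0]
    # bore: non-orange inside, gray-level weighted
    v,u=np.nonzero(f);Q=back(np.c_[u,v],zt,c);X=Q[:,0]-P[0];Y=Q[:,1]-P[1];r=np.hypot(X,Y);t=np.arctan2(Y,X)
    g=(255-H[v,u,1])/255.;k=(r>14)&(r<23)
    print("centre",P.round(1),"px",np.round(ce,1),"area",f.sum(),"dot r",np.hypot(*(D-P)[:2]).round(1),"yaw dot",np.arctan2(D[1]-P[1],D[0]-P[0]).round(3),
     "yaw h1",np.angle((g[k]*np.exp(1j*t[k])).sum()).round(3),"h3",(np.angle((g[k]*np.exp(3j*t[k])).sum())/3).round(3))
E
python3 -c "
from h import *
t=cam('top');collar(t,18,30,(425,470,210,255))
s=cam('side');collar(s,18,30,(320,355,300,335))"
```

```text
centre [ 582.9 -328.5   24. ] px [446.9 233.2] area 548 dot r 25.1 yaw dot -0.025 yaw h1 0.382 h3 -0.001
centre [ 584.6 -326.9   24. ] px [336.3 316.5] area 475 dot r 20.1 yaw dot -0.198 yaw h1 -2.106 h3 -0.007
```

```bash
cat >> h.py <<'E'
from scipy.optimize import minimize
def fitring(c,zb,zt,x0,y0,a0,R=28.,w=6.,S=8):
    P0=proj([[x0,y0,zt]],c)[0];u0,v0=(P0-24).astype(int);n=48
    H=hsv(c[0])[v0:v0+n,u0:u0+n]; img=c[0][v0:v0+n,u0:u0+n].astype(float)
    sat=np.clip((img[:,:,2]-img[:,:,0])/(img.max(2)+1),0,1); sat=np.clip(sat/0.75,0,1)
    def poly(pts):
        m=np.zeros((n*S,n*S),np.uint8);q=((pts-[u0,v0]+.5)*S-.5);cv2.fillPoly(m,[np.round(q*16).astype(np.int32)],1,shift=4);return m
    def at(r,t,x,y,z): return proj(np.c_[x+r*np.cos(t),y+r*np.sin(t),np.full(len(np.atleast_1d(t)),z)],c)
    th=np.linspace(0,2*np.pi,90)
    def model(p):
        x,y,a=p;outer=None
        o=poly(cv2.convexHull(np.vstack([at(R,th,x,y,zt),at(R,th,x,y,zb)]).astype(np.float32))[:,0])
        bs=[]
        for z in(zt,zb):
            b=poly(at(13.5,th,x,y,z))
            for k,r in((0,22.5),(2.0944,17.5),(-2.0944,17.5)):
                d=a+k;e=np.array([np.cos(d),np.sin(d)]);f=np.array([-e[1],e[0]])
                q=np.array([5*e+f*w/2,r*e+f*w/2,r*e-f*w/2,5*e-f*w/2]);b|=poly(proj(np.c_[q+[x,y],np.full(4,z)],c))
            bs.append(b)
        m=o&~(bs[0]&bs[1]);return cv2.resize(m.astype(np.float32),(n,n),interpolation=cv2.INTER_AREA)
    f=lambda p:float(((model(p)-sat)**2).sum())
    best=None
    for da in(-.1,0,.1):
        r=minimize(f,[x0,y0,a0+da],method="Nelder-Mead",options=dict(initial_simplex=[[x0,y0,a0+da],[x0+2,y0,a0+da],[x0,y0+2,a0+da],[x0,y0,a0+da+.1]],xatol=.01,fatol=.01))
        print(r.x.round(3),round(r.fun,2))
E
python3 -c "
from h import *
t=cam('top');fitring(t,18,30,582.9,-328.5,-.03)
s=cam('side');fitring(s,18,30,584.6,-326.9,-.03)"
```

```text
[ 5.82968e+02 -3.28302e+02 -7.50000e-02] 16.73
[ 5.83073e+02 -3.28132e+02 -6.90000e-02] 16.58
[ 5.83005e+02 -3.28104e+02 -6.70000e-02] 16.52
[ 5.84782e+02 -3.26204e+02 -8.10000e-02] 15.25
[ 5.85020e+02 -3.26363e+02 -7.80000e-02] 15.37
[ 5.84991e+02 -3.26533e+02 -6.40000e-02] 15.38
```

```bash
python3 -m creep '[{"tx":133,"ty":-183,"tz":0,"rx":0,"ry":0,"rz":0,"fingers":0},{"tx":133,"ty":-183,"tz":0,"rx":0,"ry":0,"rz":0,"fingers":0},{"tx":133,"ty":-183,"tz":0,"rx":0,"ry":0,"rz":0,"fingers":0},{"tx":133,"ty":-183,"tz":0,"rx":0,"ry":0,"rz":0,"fingers":0},{"tx":133,"ty":-183,"tz":-30,"rx":0,"ry":0,"rz":0,"fingers":0},{"tx":133,"ty":-183,"tz":-60,"rx":0,"ry":0,"rz":0,"fingers":0},{"tx":133,"ty":-183,"tz":-60,"rx":0,"ry":0,"rz":0,"fingers":0},{"tx":133,"ty":-183,"tz":-60,"rx":0,"ry":0,"rz":0,"fingers":0}]'; python3 -c "
from h import *
st()"
```

```text
t: 46.5
ee_pos: [582.3, -330.1, 96.8]
orientation: [-1.571, 0.052, -0.053]
ft_force: [0.6, 0.8, -0.1]
width: 87.8
t 46.5 tcp [ 582.31 -330.09   96.78] jaw 1.5037 ydir [ 7.e-04 -4.e-04 -1.e+00] F [ 0.62  0.78 -0.09] M [ 0.03 -0.01  0.03] w 87.82 q [-0.53  0.65  1.6  -0.    0.89 -2.04]
```

```bash
python3 -m creep '[{"tx":0.9,"ty":2,"tz":-30,"rx":0,"ry":0,"rz":0,"fingers":0},{"tx":0.9,"ty":2,"tz":-55,"rx":0,"ry":0,"rz":0,"fingers":0},{"tx":0.9,"ty":2,"tz":-69,"rx":0,"ry":0,"rz":0,"fingers":0},{"tx":0.9,"ty":2,"tz":-69,"rx":0,"ry":0,"rz":0,"fingers":0},{"tx":0.9,"ty":2,"tz":-69,"rx":0,"ry":0,"rz":0,"fingers":0}]'; python3 -c "
from h import *
st()
s=cam('side');crop(s[0],280,230,100,120,6,'s21.png')"
```

```text
t: 47.12
ee_pos: [584.0, -327.4, 28.6]
orientation: [-1.571, 0.05, -0.053]
ft_force: [0.8, 0.5, -0.1]
width: 87.4
t 47.12 tcp [ 583.97 -327.37   28.57] jaw 1.505 ydir [ 0.0017 -0.001  -1.    ] F [ 0.76  0.53 -0.05] M [-0.01 -0.02  0.01] w 87.4 q [-0.53  0.74  1.61 -0.    0.78 -2.03]
```

View pics/s21.png

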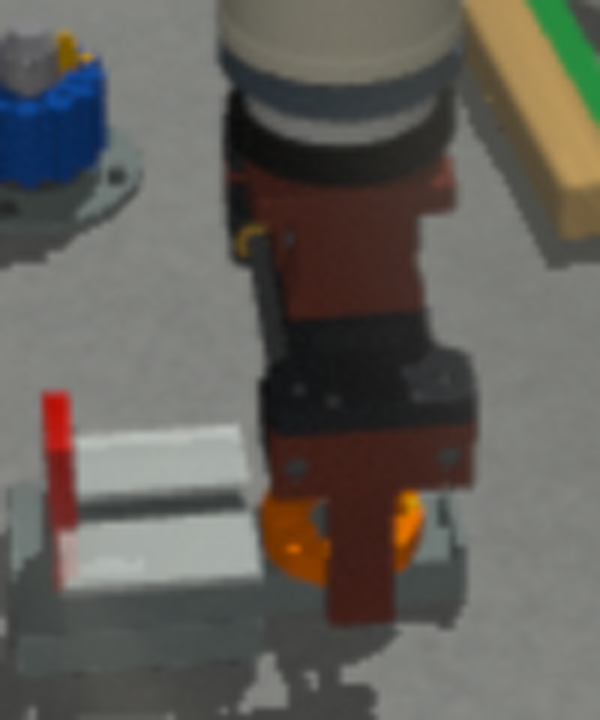

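```bash
python3 -m creep '[{"tx":-0.6,"ty":-0.3,"tz":-0.5,"rx":0,"ry":0,"rz":0,"fingers":0},{"tx":-0.6,"ty":-0.3,"tz":-0.5,"rx":0,"ry":0,"rz":0,"fingers":255},{"tx":-0.6,"ty":-0.3,"tz":-0.5,"rx":0,"ry":0,"rz":0,"fingers":255},{"tx":-0.6,"ty":-0.3,"tz":-0.5,"rx":0,"ry":0,"rz":0,"fingers":255},{"tx":-0.6,"ty":-0.3,"tz":-0.5,"rx":0,"ry":0,"rz":0,"fingers":255},{"tx":-0.6,"ty":-0.3,"tz":-0.5,"rx":0,"ry":0,"rz":0,"fingers":255},{"tx":-0.6,"ty":-0.3,"tz":-0.5,"rx":0,"ry":0,"rz":0,"fingers":255}]'; python3 -c "
from h import *
st()"; python3 -m creep '[{"tx":0,"ty":0,"tz":40,"rx":0,"ry":0,"rz":0,"fingers":255},{"tx":0,"ty":0,"tz":80,"rx":0,"ry":0,"rz":0,"fingers":255},{"tx":0,"ty":0,"tz":100,"rx":0,"ry":0,"rz":0,"fingers":255},{"tx":0,"ty":0,"tz":100,"rx":0,"ry":0,"rz":0,"fingers":255},{"tx":0,"ty":0,"tz":100,"rx":0,"ry":0,"rz":0,"fingers":255}]'; python3 -c "
from h import *
st()"
```

```text
t: 48.05
ee_pos: [582.5, -327.1, 26.8]
orientation: [-1.57, 0.052, -0.052]
ft_force: [0.1, -0.2, 0.8]
width: 55.5
t 48.05 tcp [ 582.54 -327.09   26.75] jaw 1.505 ydir [-1.e-04  1.e-04 -1.e+00] F [ 0.07 -0.16  0.8 ] M [0.02 0.05 0.01] w 55.5 q [-0.53  0.74  1.62  0.    0.78 -2.03]
t: 48.68
ee_pos: [581.7, -326.6, 125.2]
orientation: [-1.569, 0.053, -0.05]
ft_force: [-0.0, 0.3, -0.7]
width: 55.7
t 48.67 tcp [ 581.65 -326.6   125.23] jaw 1.505 ydir [-0.002   0.0012 -1.    ] F [-0.01  0.32 -0.72] M [0.03 0.01 0.  ] w 55.68 q [-0.53  0.61  1.59  0.    0.94 -2.03]
```

```bash
python3 -m creep '[{"tx":-79.9,"ty":273.1,"tz":0,"rx":0,"ry":0,"rz":0.412,"fingers":255},{"tx":-79.9,"ty":273.1,"tz":0,"rx":0,"ry":0,"rz":0.412,"fingers":255},{"tx":-79.9,"ty":273.1,"tz":0,"rx":0,"ry":0,"rz":0.412,"fingers":255},{"tx":-79.9,"ty":273.1,"tz":0,"rx":0,"ry":0,"rz":0.412,"fingers":255},{"tx":-79.9,"ty":273.1,"tz":0,"rx":0,"ry":0,"rz":0.412,"fingers":255},{"tx":-79.9,"ty":273.1,"tz":0,"rx":0,"ry":0,"rz":0.412,"fingers":255},{"tx":-79.9,"ty":273.1,"tz":0,"rx":0,"ry":0,"rz":0.412,"fingers":255},{"tx":-79.9,"ty":273.1,"tz":-20,"rx":0,"ry":0,"rz":0.412,"fingers":255},{"tx":-79.9,"ty":273.1,"tz":-20,"rx":0,"ry":0,"rz":0.412,"fingers":255},{"tx":-79.9,"ty":273.1,"tz":-20,"rx":0,"ry":0,"rz":0.412,"fingers":255}]'; python3 -c "
from h import *
o,R=st()
s=cam('side');crop(s[0],250,195,60,70,9,'s22.png')
im=s[0].astype(int);m=((im[:,:,2]-im[:,:,0])>60)&(im[:,:,1]<im[:,:,2]*.75)&(im[:,:,2]>110)
for v in range(214,240):
  u=np.nonzero(m[v,255:310])[0]+255
  if len(u): print(v,u.min(),u.max())
p=o['ee_pos']+[0,0,-3];a=np.linspace(0,6.28,73)
for dz in(-6,6):
  q=proj(np.c_[p[0]+28*np.cos(a),p[1]+28*np.sin(a),np.full(73,p[2]+dz)],s); print(q.min(0),q.max(0))
"
```

```text
t: 49.92
ee_pos: [502.9, -54.8, 106.8]
orientation: [-1.554, -0.271, 0.271]
ft_force: [-0.6, -0.7, -0.9]
width: 55.9
t 49.92 tcp [502.89 -54.85 106.82] jaw 1.9157 ydir [-2.e-04 -0.e+00 -1.e+00] F [-0.58 -0.66 -0.9 ] M [ 0.05 -0.02  0.02] w 55.89 q [-0.13  0.44  1.97 -0.    0.73 -2.05]
217 281 283
218 278 283
219 276 284
220 275 294
221 273 295
222 273 295
223 273 295
224 273 278
225 273 280
226 273 284
227 273 284
228 273 284
229 274 284
230 275 284
231 277 284
232 280 284
237 290 291
238 290 291
239 290 291
[271.57063982 221.10913479] [294.2890239  232.57468856]
[271.25803346 216.93618657] [294.08335664 228.30174513]
```

View pics/s22.png

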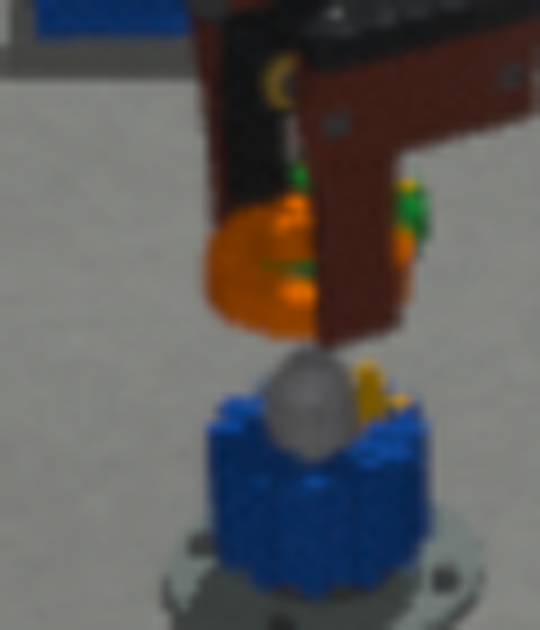

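```bash
python3 -c "
import cv2,numpy as np
for n,ch,rows in(('s14.png',0,range(245,300,10)),('s22.png',2,range(225,285,10)),('s12.png',0,range(215,270,10))):
  im=cv2.imread('pics/'+n).astype(float)
  d=(im[:,:,0]-im[:,:,2]) if ch==0 else im[:,:,2]-im[:,:,0]
  for r in rows:
    m=np.nonzero(d[r,150:450]>30)[0]+150
    print(n,r,m.min(),m.max(),(m.min()+m.max())/2)
"
```

```text
s14.png 245 208 416 312.0
s14.png 255 201 420 310.5
s14.png 265 193 419 306.0
s14.png 275 192 418 305.0
s14.png 285 193 418 305.5
s14.png 295 194 417 305.5
s22.png 225 215 409 312.0
s22.png 235 207 416 311.5
s22.png 245 205 417 311.0
s22.png 255 202 416 309.0
s22.png 265 202 413 307.5
s22.png 275 202 412 307.0
s12.png 215 202 420 311.0
s12.png 225 192 421 306.5
s12.png 235 190 419 304.5
s12.png 245 190 417 303.5
s12.png 255 191 416 303.5
s12.png 265 193 413 303.0
```

```bash
python3 -m creep '[{"tx":-0.8,"ty":0.7,"tz":-15,"rx":0,"ry":0,"rz":0,"fingers":255},{"tx":-0.8,"ty":0.7,"tz":-26,"rx":0,"ry":0,"rz":0,"fingers":255},{"tx":-0.8,"ty":0.7,"tz":-30,"rx":0,"ry":0,"rz":0,"fingers":255},{"tx":-0.8,"ty":0.7,"tz":-30,"rx":0,"ry":0,"rz":0,"fingers":255}]'; python3 -c "
from h import *
st()"; python3 -m creep '[{"tx":0,"ty":0,"tz":-2,"rx":0,"ry":0,"rz":0,"fingers":255},{"tx":0,"ty":0,"tz":-3,"rx":0,"ry":0,"rz":0,"fingers":255},{"tx":0,"ty":0,"tz":-3,"rx":0,"ry":0,"rz":0,"fingers":255}]'; python3 -c "
from h import *
st()"
```

```text
t: 50.48
ee_pos: [501.6, -53.2, 76.3]
orientation: [-1.553, -0.271, 0.273]
ft_force: [-0.8, -0.3, -1.4]
width: 56.0
t 50.48 tcp [501.55 -53.22  76.26] jaw 1.9172 ydir [-1.e-03  1.e-04 -1.e+00] F [-0.76 -0.29 -1.44] M [ 0.06  0.04 -0.  ] w 55.97 q [-0.13  0.49  1.98 -0.    0.66 -2.05]
t: 50.85
ee_pos: [501.9, -53.3, 73.9]
orientation: [-1.554, -0.272, 0.271]
ft_force: [0.1, 0.5, -0.7]
width: 55.9
t 50.85 tcp [501.93 -53.34  73.88] jaw 1.917 ydir [ 3.e-04 -0.e+00 -1.e+00] F [ 0.11  0.46 -0.74] M [-0.01 -0.04  0.01] w 55.91 q [-0.13  0.5   1.98 -0.    0.66 -2.05]
```

```bash
python3 -m creep '[{"tx":0.3,"ty":-0.8,"tz":0,"rx":0,"ry":0,"rz":0,"fingers":255},{"tx":0.3,"ty":-0.8,"tz":-2,"rx":0,"ry":0,"rz":0,"fingers":255},{"tx":0.3,"ty":-0.8,"tz":-3,"rx":0,"ry":0,"rz":0,"fingers":255},{"tx":0.3,"ty":-0.8,"tz":-3,"rx":0,"ry":0,"rz":0,"fingers":255}]'; python3 -c "
from h import *
st()"; python3 -m creep '[{"tx":0,"ty":0,"tz":-2,"rx":0,"ry":0,"rz":0,"fingers":255},{"tx":0,"ty":0,"tz":-3,"rx":0,"ry":0,"rz":0,"fingers":255},{"tx":0,"ty":0,"tz":-3,"rx":0,"ry":0,"rz":0,"fingers":255}]'; python3 -c "
from h import *
st()"
```

```text
t: 51.35
ee_pos: [502.1, -54.1, 70.6]
orientation: [-1.554, -0.271, 0.272]
ft_force: [-0.4, -0.1, -0.5]
width: 55.7
t 51.35 tcp [502.05 -54.11  70.65] jaw 1.917 ydir [-2.e-04  1.e-04 -1.e+00] F [-0.37 -0.1  -0.47] M [ 0.03  0.06 -0.01] w 55.67 q [-0.13  0.51  1.99  0.    0.65 -2.05]
t: 51.72
ee_pos: [502.0, -54.1, 67.6]
orientation: [-1.554, -0.271, 0.272]
ft_force: [1.1, 0.4, -0.9]
width: 55.4
t 51.73 tcp [502.04 -54.12  67.65] jaw 1.917 ydir [-3.e-04  0.e+00 -1.e+00] F [ 1.14  0.41 -0.89] M [ 0.   -0.02 -0.01] w 55.41 q [-0.13  0.51  1.99 -0.    0.64 -2.05]
```

```bash
python3 -m creep '[{"tx":0,"ty":0,"tz":-2,"rx":0,"ry":0,"rz":0,"fingers":255},{"tx":0,"ty":0,"tz":-4,"rx":0,"ry":0,"rz":0,"fingers":255},{"tx":0,"ty":0,"tz":-6.5,"rx":0,"ry":0,"rz":0,"fingers":255},{"tx":0,"ty":0,"tz":-6.5,"rx":0,"ry":0,"rz":0,"fingers":255}]'; python3 -c "
from h import *
st()
s=cam('side');crop(s[0],250,195,60,70,9,'s23.png')"
```

```text
t: 52.22
ee_pos: [502.0, -54.1, 61.0]
orientation: [-1.554, -0.271, 0.272]
ft_force: [0.8, 0.2, -0.9]
width: 56.0
t 52.23 tcp [501.97 -54.12  61.04] jaw 1.9169 ydir [-4.e-04  1.e-04 -1.e+00] F [ 0.79  0.22 -0.89] M [ 0.07 -0.02 -0.03] w 56.0 q [-0.13  0.52  1.99  0.    0.63 -2.05]
```

View pics/s23.png

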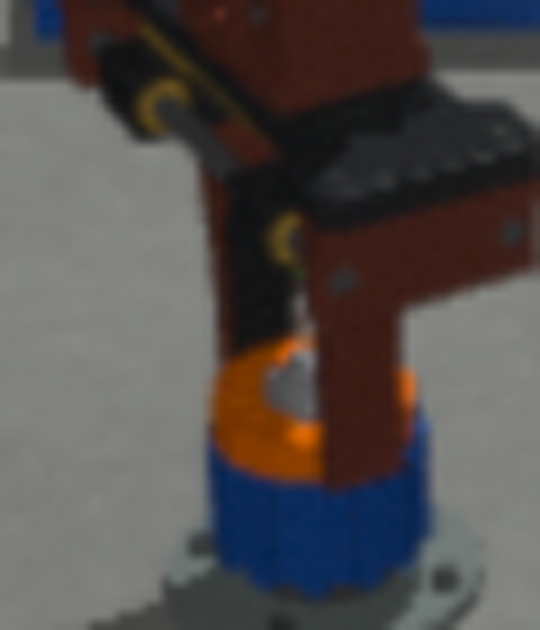

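Collar is on the stack. Release and withdraw.

```bash
python3 -m creep '[{"tx":0,"ty":0,"tz":-0.3,"rx":0,"ry":0,"rz":0,"fingers":0},{"tx":0,"ty":0,"tz":-0.3,"rx":0,"ry":0,"rz":0,"fingers":0},{"tx":0,"ty":0,"tz":-0.3,"rx":0,"ry":0,"rz":0,"fingers":0},{"tx":0,"ty":0,"tz":-0.3,"rx":0,"ry":0,"rz":0,"fingers":0},{"tx":0,"ty":0,"tz":50,"rx":0,"ry":0,"rz":0,"fingers":0},{"tx":0,"ty":0,"tz":100,"rx":0,"ry":0,"rz":0,"fingers":0},{"tx":0,"ty":180,"tz":110,"rx":0,"ry":0,"rz":0,"fingers":0},{"tx":0,"ty":180,"tz":110,"rx":0,"ry":0,"rz":0,"fingers":0},{"tx":0,"ty":180,"tz":110,"rx":0,"ry":0,"rz":0,"fingers":0},{"tx":0,"ty":180,"tz":110,"rx":0,"ry":0,"rz":0,"fingers":0}]';python3 -c "
from h import *
o,R=st()
s=cam('side');crop(s[0],245,210,80,70,9,'s24.png');t=cam('top');crop(t[0],60,130,420,240,1.9,'t24.png');crop(t[0],300,245,50,50,12,'t25.png')
fitring(t,52,64,503.2,-53.8,.347);cv2.imwrite('pics/s25.png',s[0])"
```

```text
t: 53.52
ee_pos: [502.2, 129.1, 171.7]
orientation: [-1.553, -0.276, 0.274]
ft_force: [-0.2, -1.0, 0.0]
width: 87.6
t 53.52 tcp [502.2  129.08 171.67] jaw 1.9217 ydir [ 1.2e-03  6.0e-04 -1.0e+00] F [-0.18 -1.03  0.05] M [ 0.01 -0.    0.04] w 87.63 q [ 0.23  0.35  1.91  0.    0.88 -1.69]
[ 5.03014e+02 -5.46010e+01  2.86000e-01] 27.1
[ 5.02971e+02 -5.46080e+01  2.69000e-01] 27.26
[ 5.03021e+02 -5.49050e+01  2.46000e-01] 27.08
```

View pics/s24.png

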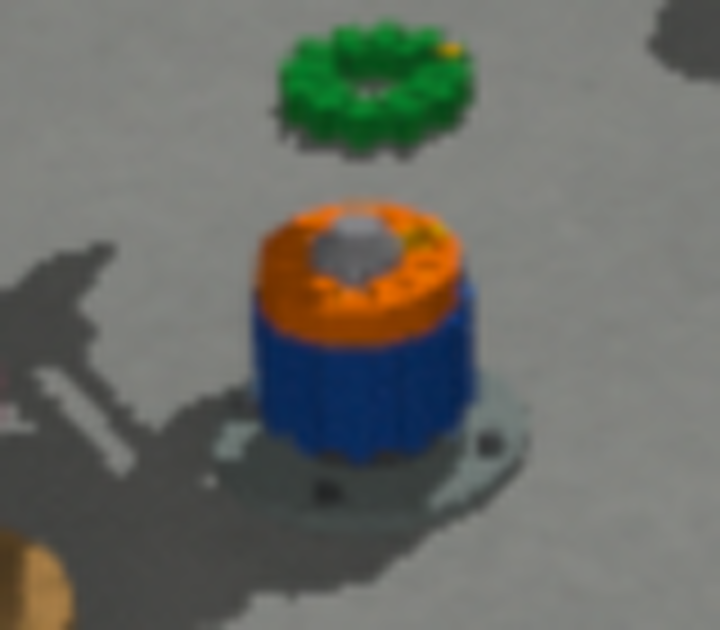

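View pics/t24.png

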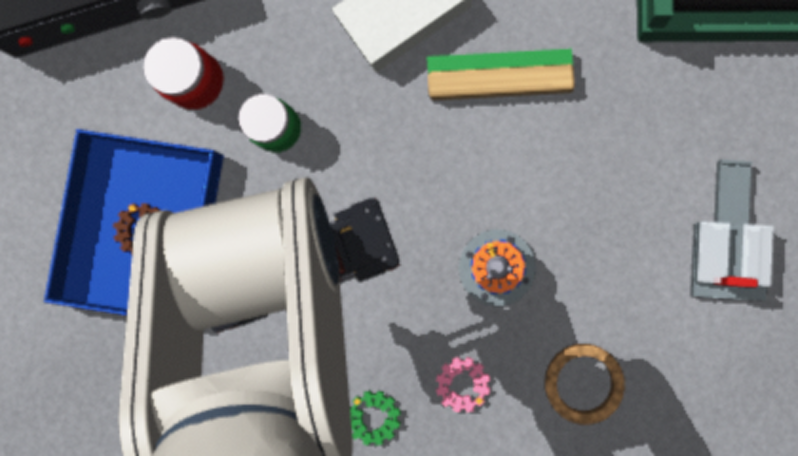

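View pics/t25.png

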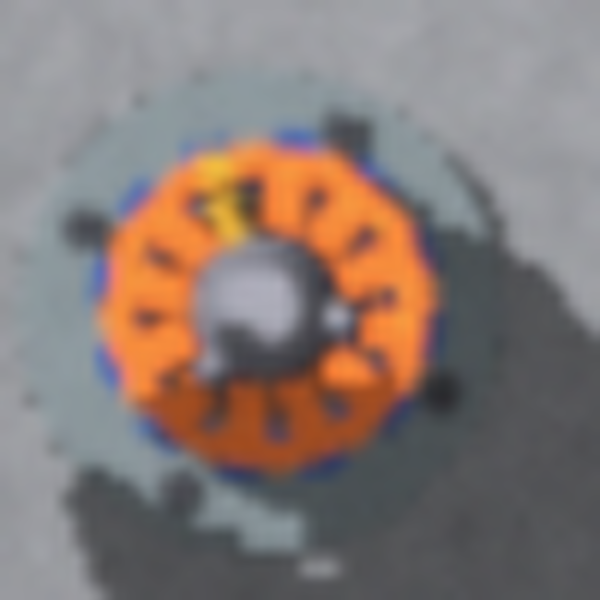

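View pics/s25.png

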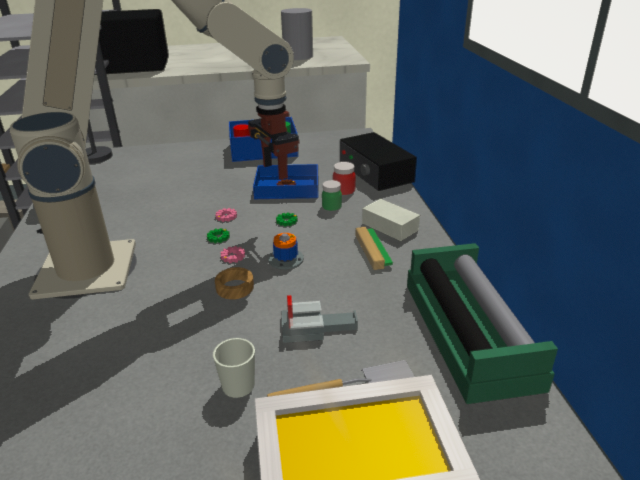

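```bash
python3 -m creep '[{"tx":0,"ty":0,"tz":0,"rx":0,"ry":0,"rz":0,"fingers":0},{"tx":0,"ty":0,"tz":0,"rx":0,"ry":0,"rz":0,"fingers":0},{"tx":0,"ty":0,"tz":0,"rx":0,"ry":0,"rz":0,"fingers":0},{"tx":0,"ty":0,"tz":0,"rx":0,"ry":0,"rz":0,"fingers":0}]'; python3 -c "
from h import *
s=cam('side');im=s[0].astype(int);m=((im[:,:,2]-im[:,:,0])>70)&(im[:,:,2]>100);m[:,:265]=0;m[:,305:]=0;m[:225]=0;m[:225]=0;m[255:]=0
v,u=np.nonzero(m);print(u.min(),u.max(),v.min(),v.max())
a=np.linspace(0,6.28,73)
for h in (58,60,62,66):
  q=np.vstack([proj(np.c_[504.6+28*np.cos(a),-52.5+28*np.sin(a),np.full(73,h+dz)],s) for dz in(-6,6)]);print(h,q.min(0),q.max(0))
"
```

```text
t: 54.12
ee_pos: [502.2, 125.4, 171.3]
orientation: [-1.554, -0.271, 0.271]
ft_force: [0.1, -0.5, 0.7]
width: 88.1
274 295 233 247
58 [273.03570221 232.13584479] [295.61604059 247.94947417]
60 [272.98568679 231.46125576] [295.58356003 247.26588944]
62 [272.93559454 230.7856496 ] [295.5510299  246.58124146]
66 [272.83517886 229.43137666] [295.48582045 245.20874585]
```

Observed collar rows 233–247 match the height of 58 mm (predicted 232.1–247.9). Hand in.

```bash
python3 -c "
from workcell import ctrl
print(ctrl.close_job())"
```

```text
the job is handed in; nothing more can be done
None
```

I finished the job and handed it in at about 54 s of the 210 s allowed. No verdict was reported.

- **Worn cog:** I lifted it off the hub and laid it in the blue scrap tray. It was still there in the last top picture.
- **New cogs:** There were three, and all went home on the hub one on another with no jamming force. One of them was knocked about 50 mm aside during the run, so I measured it again before picking it up.
- **Ejector:** I pushed the red tab to its stop, where the force rose to about 19 N. The slide was back at rest in the later pictures.
- **Collar:** I slid it onto the stack without force. In the final side picture its outline matches a centre height of 58 mm, with the yellow dot on the master spline. It looks level and let go.
- **Bystanders:** Nothing beyond the job looked moved or tipped in the last pictures. The robot ended clear of everything.

One check disagreed. The last automatic fit of the collar's angle from the top camera gave 0.25–0.29 rad, against the hub's 0.35 rad. That fit was poor because the nose, the splines and a shadow cover the bore. I trusted the free slide down and the visible dot instead.

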